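# Load the clock wheels for assembly in reverse order

### The arm

A 7-joint arm with a two-finger parallel gripper is mounted at the origin on the work surface. World frame = base frame: x ahead of the robot, y to its left, z up, the work surface at z = 0. Lengths are in m, angles in rad, forces in N, time in s.
With the tool pointing down it reaches from about 0.35 to 0.9 m from the base axis. Payload 8.1 kg.
Tool frame: the origin (TCP) lies at the very end of the fingers, on their centre line; the grasp point (between the pads) lies 19 mm behind it (tcp_to_grasp is the distance from the TCP to the grasp point, in m); z points along the fingers, y is the line along which they close (so a half turn about z gives the same grasp; the last joint's range is limited). The gripper opens to 85 mm and grips with 20 to 120 N. Pads are 22 mm wide; open, the fingers measure 114 mm over their backs; the gripper's body (76 mm by 85 mm) begins 54 mm behind the grasp point. The pads swing forward as they close: fully open they stand 13 mm farther back than shut.
Start: joints at [1.164, 0.434, 0.025, 1.573, -0.012, 1.134, -0.075], TCP at [0.187, -0.596, 0.194] pointing down, gripper open.
Joint ranges: [-2.62, 2.62], [-0.44, 2.09], [-1.27, 1.32], [0.08, 2.57], [-1.32, 4.46], [0.12, 2], [-2.74, 2.74]. Speed limits (rad/s): [2.22, 2.22, 3.01, 3.01, 3.14, 3.14, 3.14].

### API

Orientations are given as [roll, pitch, yaw] about the fixed x, y, z axes, in that order (R = Rz(yaw) Ry(pitch) Rx(roll)).
In Python, from rig import observe, read_camera, camera_params, job_done, silhouettes, tcp_to_grasp gives the robot as it stands.
- The arm moves only by the tool move_arm, never from a script. Its argument "moves" is a list of rows, each an object of numbers: "dx", "dy", "dz": the shift along the tool's x, y, z scaled (see below); "ax", "ay", "az": the turn, a rotation vector about the tool's x, y, z scaled (see below). In form: [{"dx": .., "dy": .., "dz": .., "ax": .., "ay": .., "az": ..}, ...]. A call has exactly 8 rows; each row is the pose to reach, as a shift and turn from the pose commanded when the call began, along the tool's axes at that moment, turning the shorter way round; what a row does not reach only later rows make up. The controller multiplies each number of a shift by 100 mm and each number of a turn by 180 degrees. A row lasts 1/10 s, in which the tool goes at most 50 mm and 8.59 degrees, less where a joint would pass 70% of its speed; a pose out of reach is approached as far as the arm can. A call with a number of a shift or a turn outside -1 to 1 is refused whole. A call with a gripper value outside its range is refused whole. "jaw" is the opening, from 0 (shut) to 1 (fully open), set as the call begins (left out, the last holds). The fingers move at their own pace and stop on an object; the grip force is fixed at half the most. Time passes only in rows, so rows that repeat a pose let the fingers close, or fill a call up. It gives the time, the measured TCP pose, the force, the opening and the grip force at its end, in the units of the state.
- observe(): the state, without advancing time (a new reading comes with each control period).
- read_camera(name): name is "scene" or "top" or "wrist"; returns the picture (384x512x3 uint8, blue, green, red); there is no depth.
- camera_params(name): a dict with "fx", "fy", "cx", "cy" (pixels), "dist" ([k1, k2, p1, p2, k3] as OpenCV has them; the pictures are not rectified), "T" (4x4, takes a point from camera to world coordinates). Camera axes: x right, y down, z forward; pixel columns grow to the right and rows downward; lengths in m; the calibration is good to about 2 mm. A picture is of the moment at which its call begins: read the wrist's pose just before it. camera_params takes no time and is no camera call; for the wrist camera it gives the pose at the moment of the call.
- job_done(): hands the job in; it is judged then, once.
Trained networks look in the newest picture that a camera, given by its name, has taken for a name from the list of things; names that differ only in an ending like _2 or _b are one class to them, and where a whole thing is asked for, a point or a joint stands for the part that bears it (a point fixed in the world has none). Each returns a list of dicts, best first, with "conf" (0 to 1); they miss things now and then, are a little off and sometimes report something else, mostly with a low value. They report only what shows in the picture. A call takes as long as a camera call. They do not tell look-alikes from the thing itself.
- silhouettes(camera, query): "mask" (384x512 bool, what is visible of it) and "at" ([column, row] in pixels, amid what is visible of it).
The state is a dict: "clock": time; "qpos": joint angles; "dq": joint speeds; "effort": joint torques, N m; "position": TCP position; "orientation": TCP orientation; "wrist_force": force on the tool from outside, world axes, zero at the start; "wrist_torque": the same for the moment, N m; "opening": opening from 0.0 (shut) to 1.0 (fully open); "finger_force": force on a finger pad.
Only numpy, scipy, OpenCV 4.12 (cv2) and the standard library are available. Lean on these libraries where they do the work, as an engineer would, in place of code of your own. Each camera call takes 0.05 s, during which the arm holds its last target. There are 200 camera calls.

### The job

The clock's four brass wheels stand on the coloured tiles of the light strip-down rack in the order they came off. Move them all to the dark assembly rack in reverse order: the wheel that starts nearest the robot goes in the hole farthest from the robot, the next one in the next, and the one that starts farthest goes in the nearest hole. Keep the wheels upright, set them down rather than dropping them, and leave each with its arbor down the hole and its disc lying flat on the block, released.

Things in the scene. Friction and masses are not known exactly. Their poses are not given: they have to be found in the camera images.
- wheel_red: clock wheel with the red sleeve: brass toothed disc 58 mm across, 4 mm thick, five spokes, on an upright arbor; about 60 g. The red sleeve, 14 mm diameter, stands from 4 to 44 mm above the disc's underside (grip it there, from above); a steel arbor 8 mm in diameter reaches 18 mm below the disc. Origin on the axis in the disc's underside, z up
- wheel_green: clock wheel with the green sleeve: brass toothed disc 50 mm across, 4 mm thick, five spokes, on an upright arbor; about 60 g. The green sleeve, 14 mm diameter, stands from 4 to 44 mm above the disc's underside (grip it there, from above); a steel arbor 8 mm in diameter reaches 18 mm below the disc. Origin on the axis in the disc's underside, z up
- wheel_blue: clock wheel with the blue sleeve: brass toothed disc 54 mm across, 4 mm thick, five spokes, on an upright arbor; about 60 g. The blue sleeve, 14 mm diameter, stands from 4 to 44 mm above the disc's underside (grip it there, from above); a steel arbor 8 mm in diameter reaches 18 mm below the disc. Origin on the axis in the disc's underside, z up
- wheel_black: clock wheel with the black sleeve: brass toothed disc 46 mm across, 4 mm thick, five spokes, on an upright arbor; about 60 g. The black sleeve, 14 mm diameter, stands from 4 to 44 mm above the disc's underside (grip it there, from above); a steel arbor 8 mm in diameter reaches 18 mm below the disc. Origin on the axis in the disc's underside, z up
- tile_red: fixed red square tile 62 x 62 x 26 mm on the strip-down rack, with a 24 mm hole in its middle, 22 mm deep, in which the wheel with the red sleeve stands at the start, its disc lying on the tile's top. Origin at the centre of its underside, z up
- tile_green: fixed green square tile 62 x 62 x 26 mm on the strip-down rack, with a 24 mm hole in its middle, 22 mm deep, in which the wheel with the green sleeve stands at the start, its disc lying on the tile's top. Origin at the centre of its underside, z up
- tile_blue: fixed blue square tile 62 x 62 x 26 mm on the strip-down rack, with a 24 mm hole in its middle, 22 mm deep, in which the wheel with the blue sleeve stands at the start, its disc lying on the tile's top. Origin at the centre of its underside, z up
- tile_black: fixed black square tile 62 x 62 x 26 mm on the strip-down rack, with a 24 mm hole in its middle, 22 mm deep, in which the wheel with the black sleeve stands at the start, its disc lying on the tile's top. Origin at the centre of its underside, z up
- strip_rack: strip-down rack: fixed light wooden board 292 x 84 x 8 mm, lips 18 mm high at its short ends, carrying the four tiles in a row at x = -102, -34, 34, 102 mm, y = 0; tile tops are 34 mm above its origin (centre of its underside). Its x axis points away from the robot, within 0.3 rad of straight ahead; it lies left or right of the robot's centre line
- build_rack: assembly rack: fixed dark wooden block 290 x 78 x 34 mm with four empty upright brass-rimmed holes, 24 mm in diameter, 28 mm deep, at x = -102, -34, 34, 102 mm, y = 0. Origin at the centre of its underside, top 34 mm higher. Its x axis points away from the robot (within 0.3 rad of straight ahead); it lies on the other side from the strip-down rack
There are look-alikes about, which are no part of the job. What is shaped like the wheel_blue but turquoise or white is not meant.

How it is judged:
By the outcome, as a careful person would: the job done as asked, in the order asked, and still so for the second after the job is handed in, with the robot touching nothing.
It also fails if it takes over 96 s, if anything falls off the work surface, if the arm or the gripper's body presses on something with over 40 N, if the wrist force passes 120 N, or if a joint passes its speed limit or range.

## Working session

There is one attempt and no reset: what is moved stays moved. The work goes in short steps, Python scripts to look and compute and a tool call to move; the robot and the scene stay as the last step left them, time stands still between calls to the robot, and variables do not carry over. Pictures are saved under pics/ and viewed, at most 14 in all, crops included, and the job is handed in when it is done.

Besides the shell and the picture viewer there is one more tool, called after "Call:" as name(argument=value, ...), one argument or row to a line, values as JSON. move_arm: Moves the arm, as the interface text tells. Shifts and turns lie within -1 to 1; 1 stands for 100 mm of shift or 180 degrees of turn. Its arguments: {"type":"object","properties":{"moves":{"type":"array"},"jaw":{"type":"number"}},"required":["moves"]}

```bash
mkdir -p pics; ls; python3 - <<'E'
from rig import *
import cv2,numpy as np
s=observe();print(s, tcp_to_grasp)
for n in("top","scene"):
    cv2.imwrite(f"pics/{n}0.png",read_camera(n));p=camera_params(n);print(n,p)
a=cv2.imread("pics/top0.png");b=cv2.imread("pics/scene0.png")
E
```

```text
pics
{'clock': 0.0, 'qpos': array([ 1.16440217,  0.43520853,  0.02495217,  1.57407301, -0.01159391,
        1.13398426, -0.07511872]), 'dq': array([-0.0002617 ,  0.00078466, -0.00048958, -0.00309276,  0.0001033 ,
       -0.00108107, -0.00033515]), 'effort': array([-3.00389211e-04, -6.70472217e+01,  1.02451690e+00, -3.16205692e+01,
        1.54457189e-02,  1.26863876e-02, -1.59094566e-05]), 'position': array([ 0.18675363, -0.59587637,  0.19354405]), 'orientation': array([-3.14007036e+00,  1.35807599e-04,  3.03727432e-01]), 'wrist_force': array([ 0.59228041, -0.00371839,  1.18334519]), 'wrist_torque': array([-0.01742375, -0.0296494 ,  0.04306955]), 'finger_force': 0.0, 'opening': 0.9983140028613803} 0.0187
top {'fx': 417.479119201404, 'fy': 417.479119201404, 'cx': 251.72532029426836, 'cy': 193.19128534205473, 'dist': array([-0.13699671,  0.        ,  0.        ,  0.        ,  0.        ]), 'T': array([[-1.47681249e-06, -9.91142120e-01,  1.32805485e-01,
         4.08700316e-01],
       [-9.99840753e-01,  2.37146842e-03,  1.76874145e-02,
         2.52946859e-02],
       [-1.78456855e-02, -1.32784310e-01, -9.90984288e-01,
         1.11199469e+00],
       [ 0.00000000e+00,  0.00000000e+00,  0.00000000e+00,
         1.00000000e+00]])}
scene {'fx': 348.17089177865904, 'fy': 348.17089177865904, 'cx': 260.97185140974744, 'cy': 192.0180495945494, 'dist': array([0.00719138, 0.        , 0.        , 0.        , 0.        ]), 'T': array([[ 0.78694176,  0.50195792, -0.3588327 ,  0.80130177],
       [ 0.61701987, -0.64302632,  0.45365585, -0.3219333 ],
       [-0.00302273, -0.57840764, -0.81574228,  0.69118369],
       [ 0.        ,  0.        ,  0.        ,  1.        ]])}
```

View pics/top0.png

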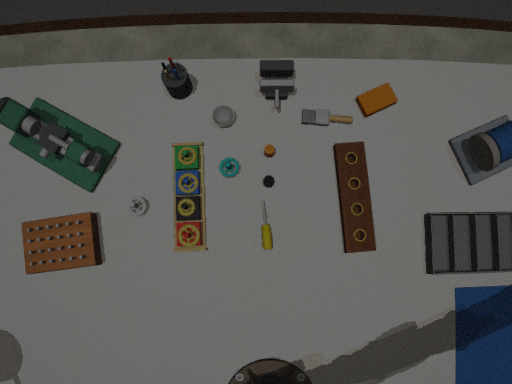

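View pics/scene0.png

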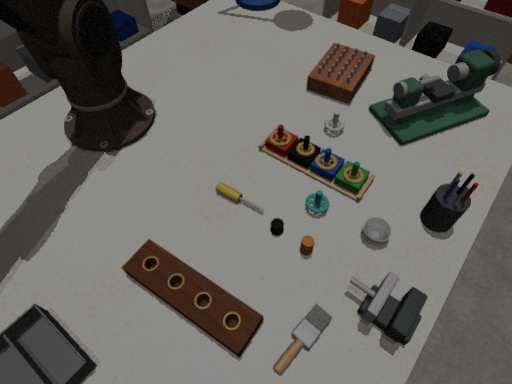

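```bash
cat > h.py <<'E'
import cv2,numpy as np
from rig import *
X=np.array([-.102,-.034,.034,.102])
def ray(n,uv,z,p=None):
    p=p or camera_params(n);K=np.array([[p['fx'],0,p['cx']],[0,p['fy'],p['cy']],[0,0,1]])
    q=cv2.undistortPoints(np.float64(uv).reshape(-1,1,2),K,p['dist'])[:,0]
    d=np.c_[q,np.ones(len(q))]@p['T'][:3,:3].T;o=p['T'][:3,3]
    return (o+d*((z-o[2])/d[:,2])[:,None])[:,:2]
def brass(im):
    h=cv2.cvtColor(im,cv2.COLOR_BGR2HSV);return cv2.inRange(h,(17,90,90),(33,255,255))
def fitrow(P):
    # P near->far ; returns centre, yaw, residuals
    c=P.mean(0);d=P-c;th=np.arctan2((X*d[:,1]).sum(),(X*d[:,0]).sum());u=np.array([np.cos(th),np.sin(th)])
    return c,th,P-(c+X[:,None]*u)
E
python3 - <<'E'
from h import *
rois={'top':{'s':(170,140,210,255),'b':(335,140,378,255)},'scene':{'s':(262,122,372,196),'b':(120,235,265,350)}}
for n in rois:
    im=cv2.imread(f"pics/{n}0.png")
    for k,(x0,y0,x1,y1) in rois[n].items():
        m=np.zeros(im.shape[:2],np.uint8);m[y0:y1,x0:x1]=brass(im)[y0:y1,x0:x1]
        m=cv2.morphologyEx(m,cv2.MORPH_CLOSE,np.ones((3,3),np.uint8))
        cs,_=cv2.findContours(m,cv2.RETR_EXTERNAL,cv2.CHAIN_APPROX_NONE)
        cs=[c for c in cs if len(c)>15]
        E=[]
        for c in cs:
            w=ray(n,cv2.convexHull(c)[:,0].astype(float),.038 if k=='s' else .034).astype(np.float32)
            (cx,cy),r=cv2.minEnclosingCircle(w);E.append((cx,cy,r))
        E=np.array(sorted(E));print(n,k,E.round(4).tolist())
        if len(E)==4:
            c,t,r=fitrow(E[:,:2]);print(c.round(4),round(t,4),r.round(4).tolist())
E
```

```text
top s [[0.5188, 0.236, 0.0419], [0.5473, 0.2098, 0.1462], [0.5811, 0.2131, 0.0256]]
top b [[0.4473, -0.2331, 0.0148], [0.5888, -0.223, 0.0122], [0.6425, -0.2236, 0.0128]]
scene s [[0.4286, 0.1585, 0.0124], [0.4437, 0.2085, 0.0286], [0.5177, 0.2173, 0.0225], [0.574, 0.1883, 0.1295], [0.5813, 0.2128, 0.026], [0.6544, 0.2178, 0.0247]]
scene b [[0.4438, -0.2327, 0.0167], [0.5119, -0.2273, 0.0168], [0.5797, -0.2219, 0.0166], [0.6471, -0.2165, 0.0167]]
[ 0.5456 -0.2246] 0.0797 [[-0.0001, -0.0], [0.0002, 0.0], [0.0002, -0.0], [-0.0002, -0.0]]
```

Call:
move_arm(
  moves=[
    {"dx": 0.05,"dy": -0.08,"dz": -0.06,"az": 0.01},
    {"dx": 0.13,"dy": -0.18,"dz": -0.14,"az": 0.02},
    {"dx": 0.22,"dy": -0.3,"dz": -0.24,"az": 0.03},
    {"dx": 0.31,"dy": -0.42,"dz": -0.34,"az": 0.04},
    {"dx": 0.4,"dy": -0.54,"dz": -0.44,"az": 0.05},
    {"dx": 0.48,"dy": -0.66,"dz": -0.53,"az": 0.065},
    {"dx": 0.53,"dy": -0.73,"dz": -0.58,"az": 0.076},
    {"dx": 0.55,"dy": -0.77,"dz": -0.6,"az": 0.076},
  ],
)

```text
invalid input
```

```bash
python3 - <<'E'
from h import *
s=observe();print(s['clock'],s['position'],s['orientation'],s['wrist_force']);print(camera_params("wrist"))
E
```

```text
0.1 [ 0.18678118 -0.59590382  0.19360248] [-3.14018416e+00  1.06536657e-04  3.03758785e-01] [-0.85930975  0.52210106  0.22269223]
{'fx': 270.84748283506235, 'fy': 270.84748283506235, 'cx': 254.2146033085101, 'cy': 191.87802120146122, 'dist': array([-0.06187188,  0.        ,  0.        ,  0.        ,  0.        ]), 'T': array([[ 0.29840211, -0.91143666, -0.2832656 ,  0.25972046],
       [-0.95443929, -0.28537708, -0.08720991, -0.57293646],
       [-0.0013512 ,  0.29638344, -0.95506808,  0.37370499],
       [ 0.        ,  0.        ,  0.        ,  1.        ]])}
```

Call:
move_arm(
  moves=[
    {"dx": 0.05,"dy": -0.08,"dz": -0.06,"ax": 0,"ay": 0,"az": 0.01},
    {"dx": 0.13,"dy": -0.18,"dz": -0.14,"ax": 0,"ay": 0,"az": 0.02},
    {"dx": 0.22,"dy": -0.3,"dz": -0.24,"ax": 0,"ay": 0,"az": 0.03},
    {"dx": 0.31,"dy": -0.42,"dz": -0.34,"ax": 0,"ay": 0,"az": 0.04},
    {"dx": 0.4,"dy": -0.54,"dz": -0.44,"ax": 0,"ay": 0,"az": 0.05},
    {"dx": 0.48,"dy": -0.66,"dz": -0.53,"ax": 0,"ay": 0,"az": 0.065},
    {"dx": 0.53,"dy": -0.73,"dz": -0.58,"ax": 0,"ay": 0,"az": 0.076},
    {"dx": 0.55,"dy": -0.77,"dz": -0.6,"ax": 0,"ay": 0,"az": 0.076},
  ],
  jaw=1,
)

```text
clock: 0.9
position: [0.2169, -0.5057, 0.2547]
orientation: [3.141, -0.0, 0.065]
wrist_force: [-0.0, -0.7, -0.4]
opening: 0.997
finger_force: 0.0
```

Call:
move_arm(
  moves=[
    {"dx": 0.07,"dy": -0.12,"dz": 0,"ax": 0,"ay": 0,"az": 0},
    {"dx": 0.15,"dy": -0.25,"dz": 0,"ax": 0,"ay": 0,"az": 0},
    {"dx": 0.22,"dy": -0.37,"dz": 0,"ax": 0,"ay": 0,"az": 0},
    {"dx": 0.3,"dy": -0.5,"dz": 0,"ax": 0,"ay": 0,"az": 0},
    {"dx": 0.37,"dy": -0.62,"dz": 0,"ax": 0,"ay": 0,"az": 0},
    {"dx": 0.44,"dy": -0.75,"dz": 0,"ax": 0,"ay": 0,"az": 0},
    {"dx": 0.52,"dy": -0.87,"dz": 0,"ax": 0,"ay": 0,"az": 0},
    {"dx": 0.59,"dy": -1,"dz": 0,"ax": 0,"ay": 0,"az": 0},
  ],
)

```text
clock: 1.7
position: [0.2695, -0.4018, 0.2544]
orientation: [3.141, -0.0, 0.065]
wrist_force: [-0.1, -0.1, 0.0]
opening: 0.998
finger_force: 0.0
```

Call:
move_arm(
  moves=[
    {"dx": 0.07,"dy": -0.12,"dz": 0,"ax": 0,"ay": 0,"az": 0},
    {"dx": 0.15,"dy": -0.25,"dz": 0,"ax": 0,"ay": 0,"az": 0},
    {"dx": 0.22,"dy": -0.37,"dz": 0,"ax": 0,"ay": 0,"az": 0},
    {"dx": 0.3,"dy": -0.5,"dz": 0,"ax": 0,"ay": 0,"az": 0},
    {"dx": 0.37,"dy": -0.62,"dz": 0,"ax": 0,"ay": 0,"az": 0},
    {"dx": 0.44,"dy": -0.75,"dz": 0,"ax": 0,"ay": 0,"az": 0},
    {"dx": 0.52,"dy": -0.87,"dz": 0,"ax": 0,"ay": 0,"az": 0},
    {"dx": 0.59,"dy": -1,"dz": 0,"ax": 0,"ay": 0,"az": 0},
  ],
)

```text
clock: 2.5
position: [0.3216, -0.2983, 0.2543]
orientation: [3.141, -0.0, 0.065]
wrist_force: [-0.1, 0.4, 0.9]
opening: 0.997
finger_force: 0.0
```

Call:
move_arm(
  moves=[
    {"dx": 0.07,"dy": -0.12,"dz": 0,"ax": 0,"ay": 0,"az": 0},
    {"dx": 0.15,"dy": -0.25,"dz": 0,"ax": 0,"ay": 0,"az": 0},
    {"dx": 0.22,"dy": -0.37,"dz": 0,"ax": 0,"ay": 0,"az": 0},
    {"dx": 0.3,"dy": -0.5,"dz": 0,"ax": 0,"ay": 0,"az": 0},
    {"dx": 0.37,"dy": -0.62,"dz": 0,"ax": 0,"ay": 0,"az": 0},
    {"dx": 0.44,"dy": -0.75,"dz": 0,"ax": 0,"ay": 0,"az": 0},
    {"dx": 0.52,"dy": -0.87,"dz": 0,"ax": 0,"ay": 0,"az": 0},
    {"dx": 0.59,"dy": -1,"dz": 0,"ax": 0,"ay": 0,"az": 0},
  ],
)

```text
clock: 3.3
position: [0.3739, -0.1947, 0.2543]
orientation: [3.141, -0.0, 0.065]
wrist_force: [-0.1, 0.1, -0.2]
opening: 1.002
finger_force: 0.0
```

Call:
move_arm(
  moves=[
    {"dx": 0.07,"dy": -0.12,"dz": 0,"ax": 0,"ay": 0,"az": 0},
    {"dx": 0.15,"dy": -0.25,"dz": 0,"ax": 0,"ay": 0,"az": 0},
    {"dx": 0.22,"dy": -0.37,"dz": 0,"ax": 0,"ay": 0,"az": 0},
    {"dx": 0.3,"dy": -0.5,"dz": 0,"ax": 0,"ay": 0,"az": 0},
    {"dx": 0.37,"dy": -0.62,"dz": 0,"ax": 0,"ay": 0,"az": 0},
    {"dx": 0.44,"dy": -0.75,"dz": 0,"ax": 0,"ay": 0,"az": 0},
    {"dx": 0.52,"dy": -0.87,"dz": 0,"ax": 0,"ay": 0,"az": 0},
    {"dx": 0.59,"dy": -1,"dz": 0,"ax": 0,"ay": 0,"az": 0},
  ],
)

```text
clock: 4.1
position: [0.4261, -0.0911, 0.2543]
orientation: [3.141, -0.0, 0.065]
wrist_force: [-0.4, 1.2, 0.1]
opening: 0.996
finger_force: 0.0
```

Call:
move_arm(
  moves=[
    {"dx": 0.07,"dy": -0.12,"dz": 0,"ax": 0,"ay": 0,"az": 0},
    {"dx": 0.15,"dy": -0.25,"dz": 0,"ax": 0,"ay": 0,"az": 0},
    {"dx": 0.22,"dy": -0.37,"dz": 0,"ax": 0,"ay": 0,"az": 0},
    {"dx": 0.3,"dy": -0.5,"dz": 0,"ax": 0,"ay": 0,"az": 0},
    {"dx": 0.37,"dy": -0.62,"dz": 0,"ax": 0,"ay": 0,"az": 0},
    {"dx": 0.44,"dy": -0.75,"dz": 0,"ax": 0,"ay": 0,"az": 0},
    {"dx": 0.52,"dy": -0.87,"dz": 0,"ax": 0,"ay": 0,"az": 0},
    {"dx": 0.59,"dy": -1,"dz": 0,"ax": 0,"ay": 0,"az": 0},
  ],
)

```text
clock: 4.9
position: [0.4784, 0.0125, 0.2543]
orientation: [3.141, -0.0, 0.065]
wrist_force: [-0.5, -0.1, 0.2]
opening: 1.003
finger_force: 0.0
```

Call:
move_arm(
  moves=[
    {"dx": 0.07,"dy": -0.12,"dz": 0,"ax": 0,"ay": 0,"az": 0},
    {"dx": 0.15,"dy": -0.25,"dz": 0,"ax": 0,"ay": 0,"az": 0},
    {"dx": 0.22,"dy": -0.37,"dz": 0,"ax": 0,"ay": 0,"az": 0},
    {"dx": 0.3,"dy": -0.5,"dz": 0,"ax": 0,"ay": 0,"az": 0},
    {"dx": 0.37,"dy": -0.62,"dz": 0,"ax": 0,"ay": 0,"az": 0},
    {"dx": 0.44,"dy": -0.75,"dz": 0,"ax": 0,"ay": 0,"az": 0},
    {"dx": 0.52,"dy": -0.87,"dz": 0,"ax": 0,"ay": 0,"az": 0},
    {"dx": 0.59,"dy": -1,"dz": 0,"ax": 0,"ay": 0,"az": 0},
  ],
)

```text
clock: 5.7
position: [0.5313, 0.1161, 0.2543]
orientation: [3.141, -0.0, 0.065]
wrist_force: [0.8, -0.5, -0.1]
opening: 1.001
finger_force: 0.0
```

```bash
python3 - <<'E'
from h import *
import pickle
p=camera_params("wrist");im=read_camera("wrist");cv2.imwrite("pics/w1.png",im);pickle.dump(p,open("w1.pkl","wb"));print(observe()['position'])
E
```

```text
[0.53174423 0.11890908 0.25425462]
```

View pics/w1.png

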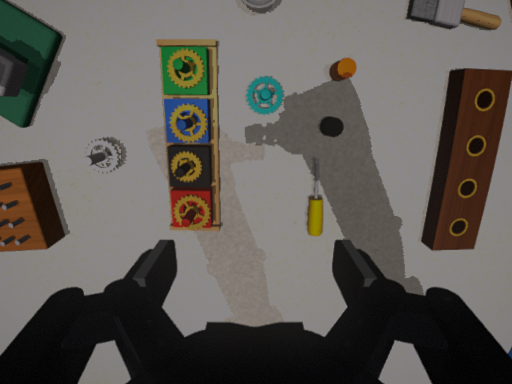

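The wrist view shows the strip-down rack: green (187,67), blue (188,122), black (186,167), red (191,211). The assembly rack's rings are at (485,99), (476,146), (468,188) and (459,227). The turquoise look-alike is at (264,95) and the white one at (104,155).

```bash
python3 - <<'E'
from h import *
import pickle
p=pickle.load(open("w1.pkl","rb"));im=cv2.imread("pics/w1.png");hsv=cv2.cvtColor(im,cv2.COLOR_BGR2HSV)
for k,pts,z in (('s',[(191,211),(186,167),(188,122),(187,67)],.038),('b',[(459,227),(468,188),(476,146),(485,99)],.034)):
    E=[]
    for (u,v) in pts:
        r=25 if k=='s' else 14
        m=np.zeros(im.shape[:2],np.uint8);m[v-r:v+r,u-r:u+r]=cv2.inRange(hsv,(19,110,60),(33,255,255))[v-r:v+r,u-r:u+r]
        n,l,st,_=cv2.connectedComponentsWithStats(m,connectivity=8);b=1+st[1:,4].argmax()
        ys,xs=np.where(l==b)
        w=ray('',np.c_[xs,ys].astype(float),z,p).astype(np.float32);(cx,cy),rr=cv2.minEnclosingCircle(cv2.convexHull(w));E.append((cx,cy,rr))
    E=np.array(E);c,t,r=fitrow(E[:,:2]);print(k,E.round(4).tolist(),c.round(4),round(t,4),r.round(4).tolist())
# sleeve tops in z=.078 plane, from coloured blobs farthest from nadir: overlay crop
cv2.imwrite("pics/w1c.png",cv2.resize(im[35:240,140:260],None,fx=2.9,fy=2.9,interpolation=cv2.INTER_CUBIC))
E
```

```text
s [[0.4452, 0.2093, 0.0292], [0.5179, 0.2181, 0.0243], [0.5815, 0.2145, 0.0271], [0.6546, 0.2187, 0.0255]] [0.5498 0.2151] 0.0358 [[-0.0027, -0.0022], [0.002, 0.0041], [-0.0022, -0.0018], [0.0029, -0.0001]]
b [[0.4441, -0.2327, 0.0163], [0.5123, -0.227, 0.0162], [0.58, -0.2221, 0.0164], [0.6481, -0.2166, 0.0164]] [ 0.5461 -0.2246] 0.0778 [[-0.0003, -0.0001], [0.0001, 0.0002], [-0.0, -0.0001], [0.0003, 0.0]]
```

View pics/w1c.png

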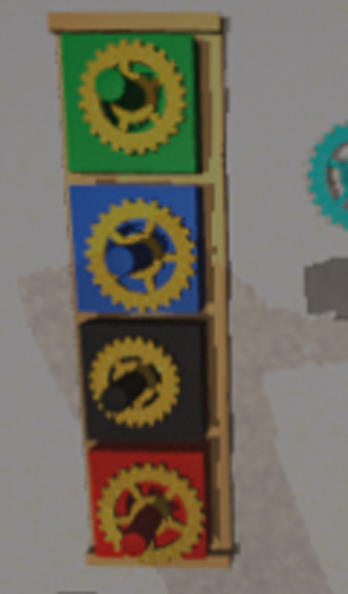

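Call:
move_arm(
  moves=[
    {"dx": -0.1,"dy": -0.12,"dz": 0.12,"ax": 0,"ay": 0,"az": 0},
    {"dx": -0.22,"dy": -0.26,"dz": 0.27,"ax": 0,"ay": 0,"az": 0},
    {"dx": -0.34,"dy": -0.4,"dz": 0.42,"ax": 0,"ay": 0,"az": 0},
    {"dx": -0.46,"dy": -0.54,"dz": 0.57,"ax": 0,"ay": 0,"az": 0},
    {"dx": -0.58,"dy": -0.68,"dz": 0.72,"ax": 0,"ay": 0,"az": 0},
    {"dx": -0.7,"dy": -0.82,"dz": 0.87,"ax": 0,"ay": 0,"az": 0},
    {"dx": -0.78,"dy": -0.92,"dz": 0.96,"ax": 0,"ay": 0,"az": 0},
    {"dx": -0.81,"dy": -0.955,"dz": 1,"ax": 0,"ay": 0,"az": 0},
  ],
  jaw=0.5,
)

```text
clock: 6.55
position: [0.4424, 0.2062, 0.1536]
orientation: [3.141, 0.001, 0.067]
wrist_force: [0.6, -0.5, 1.1]
opening: 0.504
finger_force: 0.0
```

Call:
move_arm(
  moves=[
    {"dx": 0,"dy": 0,"dz": 0.05,"ax": 0,"ay": 0,"az": 0},
    {"dx": 0,"dy": 0,"dz": 0.17,"ax": 0,"ay": 0,"az": 0},
    {"dx": 0,"dy": 0,"dz": 0.32,"ax": 0,"ay": 0,"az": 0},
    {"dx": 0,"dy": 0,"dz": 0.48,"ax": 0,"ay": 0,"az": 0},
    {"dx": 0,"dy": 0,"dz": 0.64,"ax": 0,"ay": 0,"az": 0},
    {"dx": 0,"dy": 0,"dz": 0.8,"ax": 0,"ay": 0,"az": 0},
    {"dx": 0,"dy": 0,"dz": 0.93,"ax": 0,"ay": 0,"az": 0},
    {"dx": 0,"dy": 0,"dz": 1,"ax": 0,"ay": 0,"az": 0},
  ],
)

```text
clock: 7.35
position: [0.4436, 0.2045, 0.0529]
orientation: [3.141, 0.001, 0.064]
wrist_force: [-0.7, -0.4, 0.1]
opening: 0.501
finger_force: 0.0
```

```bash
python3 - <<'E'
from h import *
s=observe();print(s['position'],s['opening']);cv2.imwrite("pics/w2.png",read_camera("wrist"))
E
```

```text
[0.44359682 0.20448586 0.05294025] 0.5005356804144367
```

View pics/w2.png

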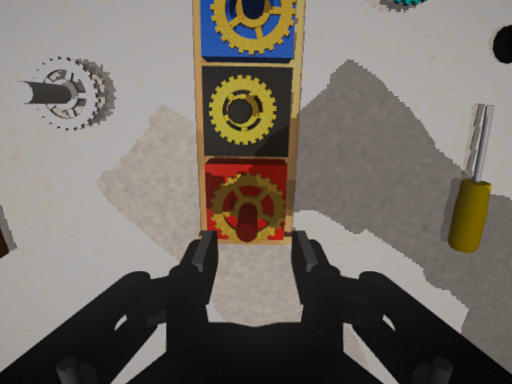

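Call:
move_arm(
  moves=[
    {"dx": 0.01,"dy": -0.03,"dz": 0.06,"ax": 0,"ay": 0,"az": 0},
    {"dx": 0.01,"dy": -0.03,"dz": 0.085,"ax": 0,"ay": 0,"az": 0},
    {"dx": 0.01,"dy": -0.03,"dz": 0.085,"ax": 0,"ay": 0,"az": 0},
    {"dx": 0.01,"dy": -0.03,"dz": 0.085,"ax": 0,"ay": 0,"az": 0},
    {"dx": 0.01,"dy": -0.03,"dz": 0.085,"ax": 0,"ay": 0,"az": 0},
    {"dx": 0.01,"dy": -0.03,"dz": 0.085,"ax": 0,"ay": 0,"az": 0},
    {"dx": 0.01,"dy": -0.03,"dz": 0.085,"ax": 0,"ay": 0,"az": 0},
    {"dx": 0.01,"dy": -0.03,"dz": 0.085,"ax": 0,"ay": 0,"az": 0},
  ],
  jaw=0,
)

```text
clock: 8.2
position: [0.4445, 0.2083, 0.0459]
orientation: [3.142, -0.0, 0.065]
wrist_force: [-0.4, -0.4, 0.6]
opening: 0.002
finger_force: 0.0
```

```bash
python3 - <<'E'
from h import *
s=observe();print(s['position'],s['opening'],s['finger_force']);cv2.imwrite("pics/w3.png",read_camera("wrist")[150:])
b=read_camera("scene");cv2.imwrite("pics/s3.png",cv2.resize(b[40:240,200:400],None,fx=3,fy=3))
E
```

```text
[0.44452296 0.20831017 0.04587551] 0.00200279304745562 0.0
```

View pics/w3.png

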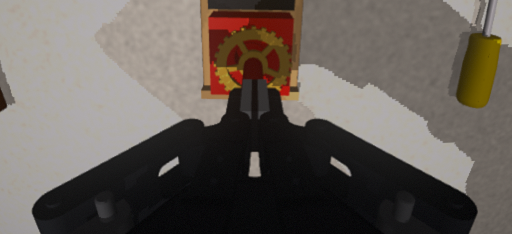

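View pics/s3.png

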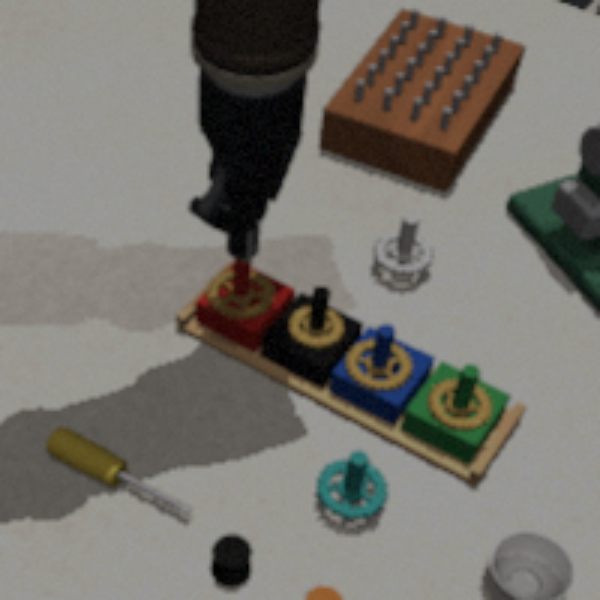

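```bash
python3 - <<'E'
from h import *
s=observe();P=s['position']
for n in('wrist','scene'):
    p=camera_params(n);K=np.array([[p['fx'],0,p['cx']],[0,p['fy'],p['cy']],[0,0,1]]);T=np.linalg.inv(p['T'])
    q=np.array([P,P+[0,0,.0187],[.4445,.209,.038],[.4445,.209,.078],[.4445,.209,.034]])
    print(n,cv2.projectPoints(q,cv2.Rodrigues(T[:3,:3])[0],T[:3,3],K,p['dist'])[0][:,0].round(1).tolist())
print(p['T'][:3,3])
E
python3 -c "
import cv2;a=cv2.imread('pics/w3.png');cv2.imwrite('pics/w3c.png',cv2.resize(a[0:130,170:340],None,fx=4,fy=4))
b=cv2.imread('pics/s3.png')"
```

```text
wrist [[255.1, 219.1], [255.2, 230.3], [254.1, 214.9], [254.1, 239.8], [254.1, 213.0]]
scene [[279.8, 134.9], [280.1, 129.6], [279.8, 136.9], [280.5, 125.6], [279.8, 138.0]]
[ 0.80130177 -0.3219333   0.69118369]
```

View pics/w3c.png

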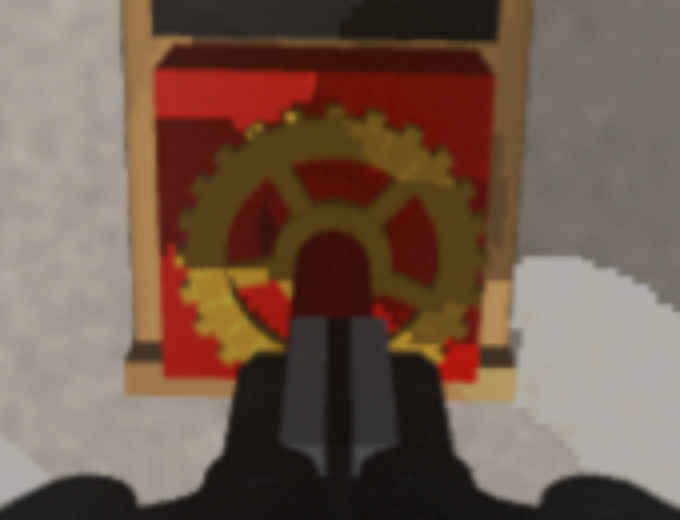

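The fingertips shut above the sleeve. Triangulating them from both cameras puts the tip about 40 mm above the reported TCP. I'll open and go down in small checked steps.

Call:
move_arm(
  moves=[
    {"dx": 0.0,"dy": 0,"dz": 0,"ax": 0,"ay": 0,"az": 0},
    {"dx": 0.01,"dy": 0,"dz": 0,"ax": 0,"ay": 0,"az": 0},
    {"dx": 0.01,"dy": 0,"dz": 0,"ax": 0,"ay": 0,"az": 0},
    {"dx": 0.01,"dy": 0,"dz": 0,"ax": 0,"ay": 0,"az": 0},
    {"dx": 0.01,"dy": 0,"dz": 0.05,"ax": 0,"ay": 0,"az": 0},
    {"dx": 0.01,"dy": 0,"dz": 0.12,"ax": 0,"ay": 0,"az": 0},
    {"dx": 0.01,"dy": 0,"dz": 0.18,"ax": 0,"ay": 0,"az": 0},
    {"dx": 0.01,"dy": 0,"dz": 0.2,"ax": 0,"ay": 0,"az": 0},
  ],
  jaw=0.5,
)

```text
clock: 9.1
position: [0.4449, 0.2081, 0.0248]
orientation: [3.141, 0.001, 0.065]
wrist_force: [0.3, -0.1, 0.6]
opening: 0.502
finger_force: 0.0
```

```bash
python3 - <<'E'
from h import *
s=observe();print(s['position'],s['opening'],s['finger_force'],s['wrist_force'])
a=read_camera("wrist")[140:300,170:340];b=read_camera("scene")[70:170,230:330]
cv2.imwrite("pics/c4.png",np.hstack([cv2.resize(a,(425,400)),cv2.resize(b,(400,400))])[:,:800])
E
```

```text
[0.44490024 0.20805636 0.02476566] 0.5021270462102604 0.0 [ 0.3348141  -0.11659971  0.63076765]
```

View pics/c4.png

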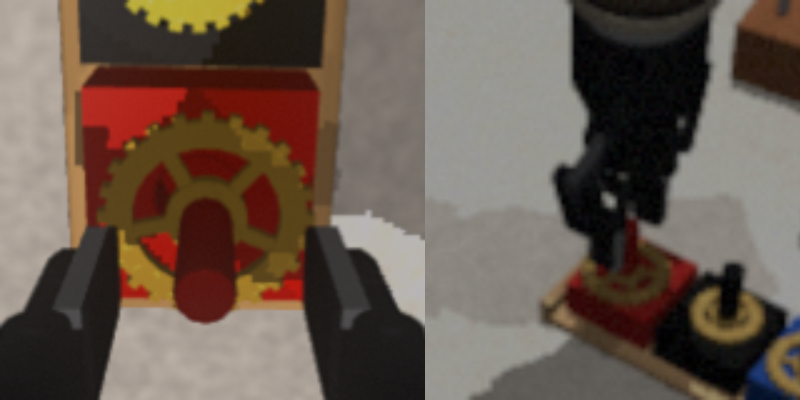

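Call:
move_arm(
  moves=[
    {"dx": 0,"dy": 0,"dz": 0.04,"ax": 0,"ay": 0,"az": 0},
    {"dx": 0,"dy": 0,"dz": 0.08,"ax": 0,"ay": 0,"az": 0},
    {"dx": 0,"dy": 0,"dz": 0.12,"ax": 0,"ay": 0,"az": 0},
    {"dx": 0,"dy": 0,"dz": 0.15,"ax": 0,"ay": 0,"az": 0},
    {"dx": 0,"dy": 0,"dz": 0.17,"ax": 0,"ay": 0,"az": 0},
    {"dx": 0,"dy": 0,"dz": 0.17,"ax": 0,"ay": 0,"az": 0},
    {"dx": 0,"dy": 0,"dz": 0.17,"ax": 0,"ay": 0,"az": 0},
    {"dx": 0,"dy": 0,"dz": 0.17,"ax": 0,"ay": 0,"az": 0},
  ],
  jaw=0.3,
)

```text
clock: 10.0
position: [0.4456, 0.2085, 0.0089]
orientation: [-3.142, -0.0, 0.065]
wrist_force: [-0.6, -0.3, -0.2]
opening: 0.298
finger_force: 0.0
```

Call:
move_arm(
  moves=[
    {"dx": 0,"dy": 0,"dz": 0,"ax": 0,"ay": 0,"az": 0},
    {"dx": 0,"dy": 0,"dz": 0,"ax": 0,"ay": 0,"az": 0},
    {"dx": 0,"dy": 0,"dz": 0,"ax": 0,"ay": 0,"az": 0},
    {"dx": 0,"dy": 0,"dz": 0,"ax": 0,"ay": 0,"az": 0},
    {"dx": 0,"dy": 0,"dz": 0,"ax": 0,"ay": 0,"az": 0},
    {"dx": 0,"dy": 0,"dz": 0,"ax": 0,"ay": 0,"az": 0},
    {"dx": 0,"dy": 0,"dz": 0,"ax": 0,"ay": 0,"az": 0},
    {"dx": 0,"dy": 0,"dz": 0,"ax": 0,"ay": 0,"az": 0},
  ],
  jaw=0,
)

```text
clock: 10.8
position: [0.4457, 0.2085, 0.0091]
orientation: [-3.142, -0.0, 0.065]
wrist_force: [-0.9, -0.4, 4.6]
opening: 0.143
finger_force: 58.4
```

```bash
python3 - <<'E'
from h import *
s=observe();print(s['position'],s['opening'],s['finger_force'],s['wrist_force'])
a=read_camera("wrist")[140:300,170:340];b=read_camera("scene")[70:170,230:330]
cv2.imwrite("pics/c5.png",np.hstack([cv2.resize(a,(425,400)),cv2.resize(b,(400,400))])[:,:800])
E
```

```text
[0.44567573 0.20845959 0.00908381] 0.14335728578244597 58.42895686626434 [-0.91272102 -0.35487526  4.56342209]
```

View pics/c5.png

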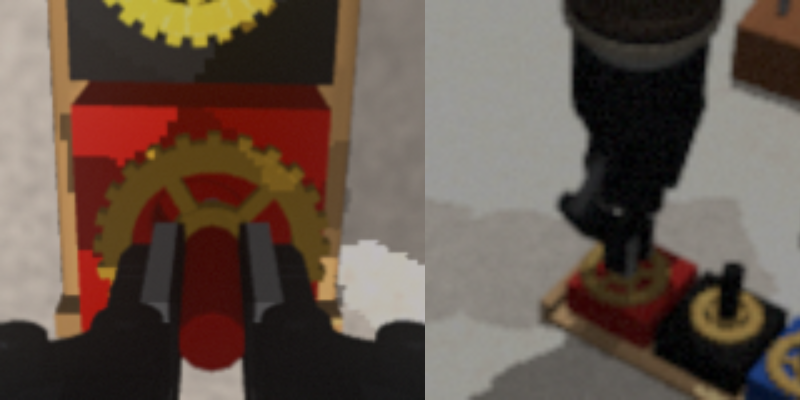

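Call:
move_arm(
  moves=[
    {"dx": 0,"dy": 0,"dz": -0.06,"ax": 0,"ay": 0,"az": 0},
    {"dx": 0,"dy": 0,"dz": -0.18,"ax": 0,"ay": 0,"az": 0},
    {"dx": 0,"dy": 0,"dz": -0.33,"ax": 0,"ay": 0,"az": 0},
    {"dx": 0,"dy": 0,"dz": -0.49,"ax": 0,"ay": 0,"az": 0},
    {"dx": 0,"dy": 0,"dz": -0.65,"ax": 0,"ay": 0,"az": 0},
    {"dx": 0,"dy": 0,"dz": -0.81,"ax": 0,"ay": 0,"az": 0},
    {"dx": 0,"dy": 0,"dz": -0.94,"ax": 0,"ay": 0,"az": 0},
    {"dx": 0,"dy": 0,"dz": -1,"ax": 0,"ay": 0,"az": 0},
  ],
)

```text
clock: 11.7
position: [0.4461, 0.2088, 0.1105]
orientation: [-3.141, -0.002, 0.065]
wrist_force: [-0.5, 0.8, -0.7]
opening: 0.142
finger_force: 58.4
```

```bash
python3 - <<'E'
from h import *
s=observe();print(s['position'],s['opening'],s['finger_force'],s['wrist_force'])
a=read_camera("wrist")[110:300,150:360];b=read_camera("scene")[30:180,210:340]
cv2.imwrite("pics/c6.png",np.hstack([cv2.resize(a,(440,400)),cv2.resize(b,(350,400))]))
E
```

```text
[0.44605206 0.20875002 0.11045619] 0.14153484524002874 58.393471240997314 [-0.46699074  0.7734802  -0.67719033]
```

View pics/c6.png

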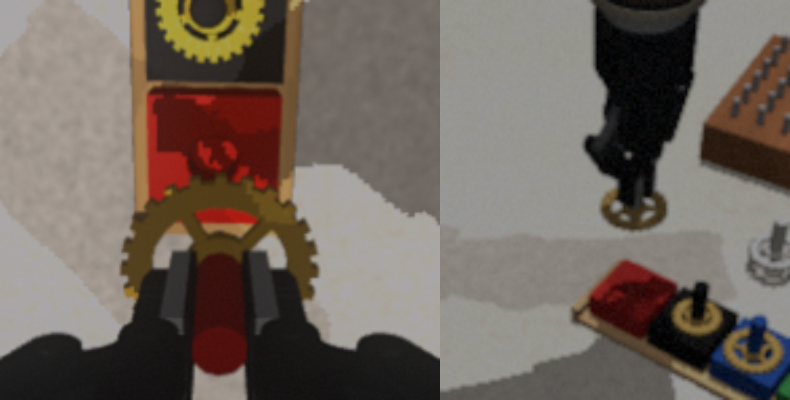

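Call:
move_arm(
  moves=[
    {"dx": 0.04,"dy": 0.1,"dz": 0,"ax": 0,"ay": 0,"az": 0},
    {"dx": 0.09,"dy": 0.22,"dz": 0,"ax": 0,"ay": 0,"az": 0},
    {"dx": 0.13,"dy": 0.33,"dz": 0,"ax": 0,"ay": 0,"az": 0},
    {"dx": 0.17,"dy": 0.44,"dz": 0,"ax": 0,"ay": 0,"az": 0},
    {"dx": 0.22,"dy": 0.55,"dz": 0,"ax": 0,"ay": 0,"az": 0},
    {"dx": 0.26,"dy": 0.66,"dz": 0,"ax": 0,"ay": 0,"az": 0},
    {"dx": 0.31,"dy": 0.77,"dz": 0,"ax": 0,"ay": 0,"az": 0},
    {"dx": 0.35,"dy": 0.875,"dz": 0,"ax": 0,"ay": 0,"az": 0},
  ],
)

```text
clock: 12.6
position: [0.4866, 0.1224, 0.1088]
orientation: [3.142, -0.0, 0.065]
wrist_force: [-0.0, -0.7, -0.4]
opening: 0.147
finger_force: 58.4
```

Call:
move_arm(
  moves=[
    {"dx": 0.04,"dy": 0.11,"dz": 0,"ax": 0,"ay": 0,"az": 0},
    {"dx": 0.09,"dy": 0.22,"dz": 0,"ax": 0,"ay": 0,"az": 0},
    {"dx": 0.13,"dy": 0.33,"dz": 0,"ax": 0,"ay": 0,"az": 0},
    {"dx": 0.17,"dy": 0.44,"dz": 0,"ax": 0,"ay": 0,"az": 0},
    {"dx": 0.22,"dy": 0.55,"dz": 0,"ax": 0,"ay": 0,"az": 0},
    {"dx": 0.26,"dy": 0.66,"dz": 0,"ax": 0,"ay": 0,"az": 0},
    {"dx": 0.31,"dy": 0.77,"dz": 0,"ax": 0,"ay": 0,"az": 0},
    {"dx": 0.35,"dy": 0.875,"dz": 0,"ax": 0,"ay": 0,"az": 0},
  ],
)

```text
clock: 13.4
position: [0.5272, 0.0373, 0.1088]
orientation: [3.142, -0.0, 0.065]
wrist_force: [0.0, 0.6, -0.5]
opening: 0.144
finger_force: 58.4
```

Call:
move_arm(
  moves=[
    {"dx": 0.04,"dy": 0.11,"dz": 0,"ax": 0,"ay": 0,"az": 0},
    {"dx": 0.09,"dy": 0.22,"dz": 0,"ax": 0,"ay": 0,"az": 0},
    {"dx": 0.13,"dy": 0.33,"dz": 0,"ax": 0,"ay": 0,"az": 0},
    {"dx": 0.17,"dy": 0.44,"dz": 0,"ax": 0,"ay": 0,"az": 0},
    {"dx": 0.22,"dy": 0.55,"dz": 0,"ax": 0,"ay": 0,"az": 0},
    {"dx": 0.26,"dy": 0.66,"dz": 0,"ax": 0,"ay": 0,"az": 0},
    {"dx": 0.31,"dy": 0.77,"dz": 0,"ax": 0,"ay": 0,"az": 0},
    {"dx": 0.35,"dy": 0.875,"dz": 0,"ax": 0,"ay": 0,"az": 0},
  ],
)

```text
clock: 14.2
position: [0.5678, -0.0477, 0.1088]
orientation: [3.142, -0.0, 0.065]
wrist_force: [0.9, -0.3, -0.2]
opening: 0.146
finger_force: 58.4
```

Call:
move_arm(
  moves=[
    {"dx": 0.04,"dy": 0.11,"dz": 0,"ax": 0,"ay": 0,"az": 0},
    {"dx": 0.09,"dy": 0.22,"dz": 0,"ax": 0,"ay": 0,"az": 0},
    {"dx": 0.13,"dy": 0.33,"dz": 0,"ax": 0,"ay": 0,"az": 0},
    {"dx": 0.17,"dy": 0.44,"dz": 0,"ax": 0,"ay": 0,"az": 0},
    {"dx": 0.22,"dy": 0.55,"dz": 0,"ax": 0,"ay": 0,"az": 0},
    {"dx": 0.26,"dy": 0.66,"dz": 0,"ax": 0,"ay": 0,"az": 0},
    {"dx": 0.31,"dy": 0.77,"dz": 0,"ax": 0,"ay": 0,"az": 0},
    {"dx": 0.35,"dy": 0.875,"dz": 0,"ax": 0,"ay": 0,"az": 0},
  ],
)

```text
clock: 15.0
position: [0.6084, -0.1327, 0.1088]
orientation: [3.142, -0.0, 0.065]
wrist_force: [-0.5, 0.1, -0.1]
opening: 0.142
finger_force: 58.4
```

Call:
move_arm(
  moves=[
    {"dx": 0.04,"dy": 0.11,"dz": 0,"ax": 0,"ay": 0,"az": 0},
    {"dx": 0.09,"dy": 0.23,"dz": 0,"ax": 0,"ay": 0,"az": 0},
    {"dx": 0.14,"dy": 0.36,"dz": 0,"ax": 0,"ay": 0,"az": 0},
    {"dx": 0.19,"dy": 0.49,"dz": 0,"ax": 0,"ay": 0,"az": 0},
    {"dx": 0.25,"dy": 0.63,"dz": 0,"ax": 0,"ay": 0,"az": 0},
    {"dx": 0.31,"dy": 0.77,"dz": 0,"ax": 0,"ay": 0,"az": 0},
    {"dx": 0.34,"dy": 0.86,"dz": 0,"ax": 0,"ay": 0,"az": 0},
    {"dx": 0.345,"dy": 0.873,"dz": 0,"ax": 0,"ay": 0,"az": 0},
  ],
)

```text
clock: 15.8
position: [0.6482, -0.2186, 0.1085]
orientation: [3.141, 0.0, 0.063]
wrist_force: [1.0, -0.0, -0.6]
opening: 0.142
finger_force: 58.4
```

```bash
python3 - <<'E'
from h import *
im=read_camera("scene");s=observe();print(s['position'],s['opening'],s['finger_force'],s['wrist_force'])
cv2.imwrite("pics/c7.png",np.hstack([cv2.resize(read_camera("wrist"),(400,300)),cv2.resize(im[160:360,110:310],(400,400))[:300]]))
E
```

```text
[ 0.64805737 -0.21756918  0.10851452] 0.14842038370848645 58.424994349479675 [-0.58264592  0.18084056  1.0788067 ]
```

View pics/c7.png

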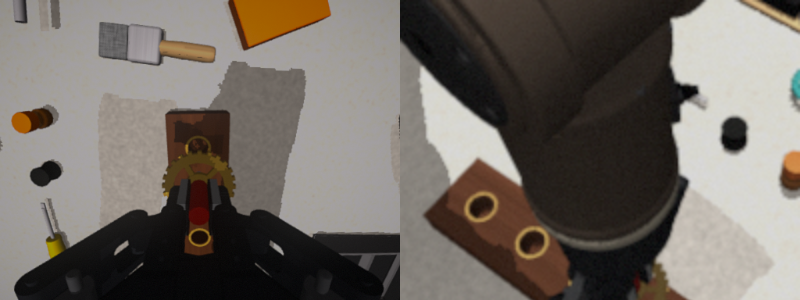

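Call:
move_arm(
  moves=[
    {"dx": 0,"dy": -0.005,"dz": 0.08,"ax": 0,"ay": 0,"az": 0},
    {"dx": 0,"dy": -0.005,"dz": 0.22,"ax": 0,"ay": 0,"az": 0},
    {"dx": 0,"dy": -0.005,"dz": 0.38,"ax": 0,"ay": 0,"az": 0},
    {"dx": 0,"dy": -0.005,"dz": 0.55,"ax": 0,"ay": 0,"az": 0},
    {"dx": 0,"dy": -0.005,"dz": 0.72,"ax": 0,"ay": 0,"az": 0},
    {"dx": 0,"dy": -0.005,"dz": 0.87,"ax": 0,"ay": 0,"az": 0},
    {"dx": 0,"dy": -0.005,"dz": 0.96,"ax": 0,"ay": 0,"az": 0},
    {"dx": 0,"dy": -0.005,"dz": 0.99,"ax": 0,"ay": 0,"az": 0},
  ],
)

```text
clock: 16.7
position: [0.6468, -0.2157, 0.0091]
orientation: [-3.141, 0.002, 0.065]
wrist_force: [-11.5, 2.6, 23.6]
opening: 0.147
finger_force: 60.3
```

Call:
move_arm(
  moves=[
    {"dx": 0,"dy": 0,"dz": 0,"ax": 0,"ay": 0,"az": 0},
    {"dx": 0,"dy": 0,"dz": 0,"ax": 0,"ay": 0,"az": 0},
    {"dx": 0,"dy": 0,"dz": 0,"ax": 0,"ay": 0,"az": 0},
    {"dx": 0,"dy": 0,"dz": 0,"ax": 0,"ay": 0,"az": 0},
    {"dx": 0,"dy": 0,"dz": -0.1,"ax": 0,"ay": 0,"az": 0},
    {"dx": 0,"dy": 0,"dz": -0.25,"ax": 0,"ay": 0,"az": 0},
    {"dx": 0,"dy": 0,"dz": -0.42,"ax": 0,"ay": 0,"az": 0},
    {"dx": 0,"dy": 0,"dz": -0.6,"ax": 0,"ay": 0,"az": 0},
  ],
  jaw=0.45,
)

```text
clock: 17.5
position: [0.6483, -0.2162, 0.0719]
orientation: [3.141, -0.001, 0.065]
wrist_force: [-0.8, 0.4, 0.0]
opening: 0.45
finger_force: 0.0
```

```bash
python3 - <<'E'
from h import *
im=read_camera("wrist");s=observe();print(s['position'],s['opening'],s['wrist_force'])
cv2.imwrite("pics/c8.png",im[100:320,130:380])
E
```

```text
[ 0.65032389 -0.21650241  0.07542946] 0.4503181092346664 [ 1.56409656 -0.65861657  2.1445425 ]
```

View pics/c8.png

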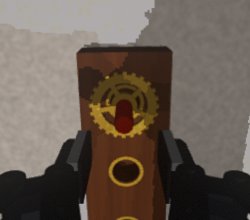

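The red wheel is seated upright in the far hole, with its disc flat at crop (125,100). Next is black.

Call:
move_arm(
  moves=[
    {"dx": -0.02,"dy": -0.1,"dz": -0.02,"ax": 0,"ay": 0,"az": 0},
    {"dx": -0.05,"dy": -0.22,"dz": -0.04,"ax": 0,"ay": 0,"az": 0},
    {"dx": -0.08,"dy": -0.33,"dz": -0.06,"ax": 0,"ay": 0,"az": 0},
    {"dx": -0.1,"dy": -0.44,"dz": -0.08,"ax": 0,"ay": 0,"az": 0},
    {"dx": -0.13,"dy": -0.55,"dz": -0.1,"ax": 0,"ay": 0,"az": 0},
    {"dx": -0.15,"dy": -0.66,"dz": -0.1,"ax": 0,"ay": 0,"az": 0},
    {"dx": -0.18,"dy": -0.78,"dz": -0.1,"ax": 0,"ay": 0,"az": 0},
    {"dx": -0.2,"dy": -0.885,"dz": -0.1,"ax": 0,"ay": 0,"az": 0},
  ],
)

```text
clock: 18.35
position: [0.6218, -0.1279, 0.0797]
orientation: [-3.141, 0.0, 0.065]
wrist_force: [0.3, -0.0, 0.3]
opening: 0.448
finger_force: 0.0
```

Call:
move_arm(
  moves=[
    {"dx": -0.02,"dy": -0.11,"dz": 0,"ax": 0,"ay": 0,"az": 0},
    {"dx": -0.05,"dy": -0.22,"dz": 0,"ax": 0,"ay": 0,"az": 0},
    {"dx": -0.08,"dy": -0.33,"dz": 0,"ax": 0,"ay": 0,"az": 0},
    {"dx": -0.1,"dy": -0.44,"dz": 0,"ax": 0,"ay": 0,"az": 0},
    {"dx": -0.13,"dy": -0.55,"dz": 0,"ax": 0,"ay": 0,"az": 0},
    {"dx": -0.15,"dy": -0.66,"dz": 0,"ax": 0,"ay": 0,"az": 0},
    {"dx": -0.18,"dy": -0.78,"dz": 0,"ax": 0,"ay": 0,"az": 0},
    {"dx": -0.2,"dy": -0.885,"dz": 0,"ax": 0,"ay": 0,"az": 0},
  ],
)

```text
clock: 19.15
position: [0.5962, -0.0409, 0.0798]
orientation: [-3.141, 0.0, 0.065]
wrist_force: [-0.1, 0.6, 0.4]
opening: 0.45
finger_force: 0.0
```

Call:
move_arm(
  moves=[
    {"dx": -0.02,"dy": -0.11,"dz": 0,"ax": 0,"ay": 0,"az": 0},
    {"dx": -0.05,"dy": -0.22,"dz": 0,"ax": 0,"ay": 0,"az": 0},
    {"dx": -0.08,"dy": -0.33,"dz": 0,"ax": 0,"ay": 0,"az": 0},
    {"dx": -0.1,"dy": -0.44,"dz": 0,"ax": 0,"ay": 0,"az": 0},
    {"dx": -0.13,"dy": -0.55,"dz": 0,"ax": 0,"ay": 0,"az": 0},
    {"dx": -0.15,"dy": -0.66,"dz": 0,"ax": 0,"ay": 0,"az": 0},
    {"dx": -0.18,"dy": -0.78,"dz": 0,"ax": 0,"ay": 0,"az": 0},
    {"dx": -0.2,"dy": -0.885,"dz": 0,"ax": 0,"ay": 0,"az": 0},
  ],
)

```text
clock: 19.95
position: [0.5705, 0.046, 0.0798]
orientation: [-3.141, 0.0, 0.065]
wrist_force: [0.6, 0.1, -0.4]
opening: 0.447
finger_force: 0.0
```

Call:
move_arm(
  moves=[
    {"dx": -0.02,"dy": -0.11,"dz": 0,"ax": 0,"ay": 0,"az": 0},
    {"dx": -0.05,"dy": -0.22,"dz": 0,"ax": 0,"ay": 0,"az": 0},
    {"dx": -0.08,"dy": -0.33,"dz": 0,"ax": 0,"ay": 0,"az": 0},
    {"dx": -0.1,"dy": -0.44,"dz": 0,"ax": 0,"ay": 0,"az": 0},
    {"dx": -0.13,"dy": -0.55,"dz": 0,"ax": 0,"ay": 0,"az": 0},
    {"dx": -0.15,"dy": -0.66,"dz": 0,"ax": 0,"ay": 0,"az": 0},
    {"dx": -0.18,"dy": -0.78,"dz": 0,"ax": 0,"ay": 0,"az": 0},
    {"dx": -0.2,"dy": -0.885,"dz": 0,"ax": 0,"ay": 0,"az": 0},
  ],
)

```text
clock: 20.75
position: [0.5447, 0.1331, 0.0798]
orientation: [-3.141, 0.0, 0.065]
wrist_force: [-0.4, 0.7, 0.3]
opening: 0.452
finger_force: 0.0
```

Call:
move_arm(
  moves=[
    {"dx": -0.02,"dy": -0.12,"dz": 0,"ax": 0,"ay": 0,"az": 0},
    {"dx": -0.05,"dy": -0.25,"dz": 0,"ax": 0,"ay": 0,"az": 0},
    {"dx": -0.08,"dy": -0.38,"dz": 0,"ax": 0,"ay": 0,"az": 0},
    {"dx": -0.11,"dy": -0.51,"dz": 0,"ax": 0,"ay": 0,"az": 0},
    {"dx": -0.14,"dy": -0.64,"dz": 0,"ax": 0,"ay": 0,"az": 0},
    {"dx": -0.17,"dy": -0.77,"dz": 0,"ax": 0,"ay": 0,"az": 0},
    {"dx": -0.2,"dy": -0.87,"dz": 0,"ax": 0,"ay": 0,"az": 0},
    {"dx": -0.21,"dy": -0.885,"dz": 0,"ax": 0,"ay": 0,"az": 0},
  ],
)

```text
clock: 21.55
position: [0.5177, 0.2208, 0.0799]
orientation: [-3.141, 0.0, 0.067]
wrist_force: [-0.3, 0.0, -0.3]
opening: 0.449
finger_force: 0.0
```

```bash
python3 - <<'E'
from h import *
p=camera_params("wrist");im=read_camera("wrist");s=observe();print(s['position'],s['opening'])
K=np.array([[p['fx'],0,p['cx']],[0,p['fy'],p['cy']],[0,0,1]]);T=np.linalg.inv(p['T'])
m=cv2.inRange(cv2.cvtColor(im,cv2.COLOR_BGR2HSV),(19,110,60),(33,255,255))
n,l,st,_=cv2.connectedComponentsWithStats(m)
for i in range(1,n):
    if st[i,4]>150:
        ys,xs=np.where(l==i);w=ray('',np.c_[xs,ys].astype(float),.038,p).astype(np.float32)
        c,r=cv2.minEnclosingCircle(cv2.convexHull(w));print(np.round(c,4),round(r,4),st[i])
E
```

```text
[0.51790064 0.21995932 0.07982263] 0.4499796116734014
[0.6173 0.253 ] 0.0516 [216   0   9 143 864]
[0.6546 0.2188] 0.0255 [ 236    0   69   62 2291]
[0.582  0.2147] 0.0271 [ 235   90   67   69 2085]
[0.5178 0.2178] 0.024 [ 231  174   55   51 1453]
[0.4552 0.0299] 0.0363 [ 428  241   34   61 1335]
```

Call:
move_arm(
  moves=[
    {"dx": 0,"dy": 0.015,"dz": 0.08,"ax": 0,"ay": 0,"az": 0},
    {"dx": 0,"dy": 0.015,"dz": 0.2,"ax": 0,"ay": 0,"az": 0},
    {"dx": 0,"dy": 0.015,"dz": 0.33,"ax": 0,"ay": 0,"az": 0},
    {"dx": 0,"dy": 0.015,"dz": 0.46,"ax": 0,"ay": 0,"az": 0},
    {"dx": 0,"dy": 0.015,"dz": 0.58,"ax": 0,"ay": 0,"az": 0},
    {"dx": 0,"dy": 0.015,"dz": 0.66,"ax": 0,"ay": 0,"az": 0},
    {"dx": 0,"dy": 0.015,"dz": 0.69,"ax": 0,"ay": 0,"az": 0},
    {"dx": 0,"dy": 0.015,"dz": 0.69,"ax": 0,"ay": 0,"az": 0},
  ],
)

```text
clock: 22.4
position: [0.5183, 0.2173, 0.0103]
orientation: [3.141, 0.001, 0.065]
wrist_force: [-0.4, -0.5, 0.0]
opening: 0.445
finger_force: 0.0
```

Call:
move_arm(
  moves=[
    {"dx": 0,"dy": 0,"dz": 0,"ax": 0,"ay": 0,"az": 0},
    {"dx": 0,"dy": 0,"dz": 0,"ax": 0,"ay": 0,"az": 0},
    {"dx": 0,"dy": 0,"dz": 0,"ax": 0,"ay": 0,"az": 0},
    {"dx": 0,"dy": 0,"dz": 0,"ax": 0,"ay": 0,"az": 0},
    {"dx": 0,"dy": 0,"dz": 0,"ax": 0,"ay": 0,"az": 0},
    {"dx": 0,"dy": 0,"dz": 0,"ax": 0,"ay": 0,"az": 0},
    {"dx": 0,"dy": 0,"dz": 0,"ax": 0,"ay": 0,"az": 0},
    {"dx": 0,"dy": 0,"dz": 0,"ax": 0,"ay": 0,"az": 0},
  ],
  jaw=0,
)

```text
clock: 23.2
position: [0.519, 0.2177, 0.0115]
orientation: [-3.141, -0.001, 0.065]
wrist_force: [-0.4, -0.6, 6.3]
opening: 0.14
finger_force: 58.5
```

Call:
move_arm(
  moves=[
    {"dx": 0,"dy": 0,"dz": -0.06,"ax": 0,"ay": 0,"az": 0},
    {"dx": 0,"dy": 0,"dz": -0.18,"ax": 0,"ay": 0,"az": 0},
    {"dx": 0,"dy": 0,"dz": -0.33,"ax": 0,"ay": 0,"az": 0},
    {"dx": 0,"dy": 0,"dz": -0.49,"ax": 0,"ay": 0,"az": 0},
    {"dx": 0,"dy": 0,"dz": -0.65,"ax": 0,"ay": 0,"az": 0},
    {"dx": 0,"dy": 0,"dz": -0.81,"ax": 0,"ay": 0,"az": 0},
    {"dx": 0,"dy": 0,"dz": -0.94,"ax": 0,"ay": 0,"az": 0},
    {"dx": 0,"dy": 0,"dz": -1,"ax": 0,"ay": 0,"az": 0},
  ],
)

```text
clock: 24.0
position: [0.5191, 0.2177, 0.1126]
orientation: [-3.141, -0.002, 0.065]
wrist_force: [-0.6, 0.5, -0.6]
opening: 0.144
finger_force: 58.4
```

Call:
move_arm(
  moves=[
    {"dx": 0.01,"dy": 0.1,"dz": 0,"ax": 0,"ay": 0,"az": 0},
    {"dx": 0.02,"dy": 0.22,"dz": 0,"ax": 0,"ay": 0,"az": 0},
    {"dx": 0.03,"dy": 0.33,"dz": 0,"ax": 0,"ay": 0,"az": 0},
    {"dx": 0.04,"dy": 0.44,"dz": 0,"ax": 0,"ay": 0,"az": 0},
    {"dx": 0.05,"dy": 0.55,"dz": 0,"ax": 0,"ay": 0,"az": 0},
    {"dx": 0.05,"dy": 0.66,"dz": 0,"ax": 0,"ay": 0,"az": 0},
    {"dx": 0.06,"dy": 0.78,"dz": 0,"ax": 0,"ay": 0,"az": 0},
    {"dx": 0.066,"dy": 0.886,"dz": 0,"ax": 0,"ay": 0,"az": 0},
  ],
)

```text
clock: 24.8
position: [0.531, 0.1281, 0.1108]
orientation: [3.141, 0.0, 0.065]
wrist_force: [0.2, 0.4, -1.3]
opening: 0.144
finger_force: 58.4
```

Call:
move_arm(
  moves=[
    {"dx": 0.01,"dy": 0.11,"dz": 0,"ax": 0,"ay": 0,"az": 0},
    {"dx": 0.02,"dy": 0.22,"dz": 0,"ax": 0,"ay": 0,"az": 0},
    {"dx": 0.03,"dy": 0.33,"dz": 0,"ax": 0,"ay": 0,"az": 0},
    {"dx": 0.04,"dy": 0.44,"dz": 0,"ax": 0,"ay": 0,"az": 0},
    {"dx": 0.05,"dy": 0.55,"dz": 0,"ax": 0,"ay": 0,"az": 0},
    {"dx": 0.05,"dy": 0.66,"dz": 0,"ax": 0,"ay": 0,"az": 0},
    {"dx": 0.06,"dy": 0.78,"dz": 0,"ax": 0,"ay": 0,"az": 0},
    {"dx": 0.066,"dy": 0.886,"dz": 0,"ax": 0,"ay": 0,"az": 0},
  ],
)

```text
clock: 25.6
position: [0.5434, 0.0402, 0.1108]
orientation: [3.141, -0.0, 0.065]
wrist_force: [0.3, -0.2, -1.0]
opening: 0.146
finger_force: 58.4
```

Call:
move_arm(
  moves=[
    {"dx": 0.01,"dy": 0.11,"dz": 0,"ax": 0,"ay": 0,"az": 0},
    {"dx": 0.02,"dy": 0.22,"dz": 0,"ax": 0,"ay": 0,"az": 0},
    {"dx": 0.03,"dy": 0.33,"dz": 0,"ax": 0,"ay": 0,"az": 0},
    {"dx": 0.04,"dy": 0.44,"dz": 0,"ax": 0,"ay": 0,"az": 0},
    {"dx": 0.05,"dy": 0.55,"dz": 0,"ax": 0,"ay": 0,"az": 0},
    {"dx": 0.05,"dy": 0.66,"dz": 0,"ax": 0,"ay": 0,"az": 0},
    {"dx": 0.06,"dy": 0.78,"dz": 0,"ax": 0,"ay": 0,"az": 0},
    {"dx": 0.066,"dy": 0.886,"dz": 0,"ax": 0,"ay": 0,"az": 0},
  ],
)

```text
clock: 26.4
position: [0.5557, -0.0477, 0.1108]
orientation: [3.141, -0.0, 0.065]
wrist_force: [-0.1, -0.1, -0.2]
opening: 0.142
finger_force: 58.4
```

Call:
move_arm(
  moves=[
    {"dx": 0.01,"dy": 0.11,"dz": 0,"ax": 0,"ay": 0,"az": 0},
    {"dx": 0.02,"dy": 0.22,"dz": 0,"ax": 0,"ay": 0,"az": 0},
    {"dx": 0.03,"dy": 0.33,"dz": 0,"ax": 0,"ay": 0,"az": 0},
    {"dx": 0.04,"dy": 0.44,"dz": 0,"ax": 0,"ay": 0,"az": 0},
    {"dx": 0.05,"dy": 0.55,"dz": 0,"ax": 0,"ay": 0,"az": 0},
    {"dx": 0.05,"dy": 0.66,"dz": 0,"ax": 0,"ay": 0,"az": 0},
    {"dx": 0.06,"dy": 0.78,"dz": 0,"ax": 0,"ay": 0,"az": 0},
    {"dx": 0.066,"dy": 0.886,"dz": 0,"ax": 0,"ay": 0,"az": 0},
  ],
)

```text
clock: 27.2
position: [0.568, -0.1358, 0.1108]
orientation: [3.141, 0.0, 0.065]
wrist_force: [-0.2, -0.0, -0.8]
opening: 0.142
finger_force: 58.4
```

Call:
move_arm(
  moves=[
    {"dx": 0.01,"dy": 0.12,"dz": 0,"ax": 0,"ay": 0,"az": 0},
    {"dx": 0.02,"dy": 0.25,"dz": 0,"ax": 0,"ay": 0,"az": 0},
    {"dx": 0.03,"dy": 0.38,"dz": 0,"ax": 0,"ay": 0,"az": 0},
    {"dx": 0.04,"dy": 0.51,"dz": 0,"ax": 0,"ay": 0,"az": 0},
    {"dx": 0.05,"dy": 0.64,"dz": 0,"ax": 0,"ay": 0,"az": 0},
    {"dx": 0.06,"dy": 0.77,"dz": 0,"ax": 0,"ay": 0,"az": 0},
    {"dx": 0.066,"dy": 0.87,"dz": 0,"ax": 0,"ay": 0,"az": 0},
    {"dx": 0.066,"dy": 0.884,"dz": 0,"ax": 0,"ay": 0,"az": 0},
  ],
)

```text
clock: 28.0
position: [0.5801, -0.2244, 0.1106]
orientation: [3.141, 0.0, 0.063]
wrist_force: [-0.1, -0.2, -0.9]
opening: 0.138
finger_force: 58.4
```

Call:
move_arm(
  moves=[
    {"dx": 0,"dy": -0.01,"dz": 0.08,"ax": 0,"ay": 0,"az": 0},
    {"dx": 0,"dy": -0.01,"dz": 0.22,"ax": 0,"ay": 0,"az": 0},
    {"dx": 0,"dy": -0.01,"dz": 0.38,"ax": 0,"ay": 0,"az": 0},
    {"dx": 0,"dy": -0.01,"dz": 0.55,"ax": 0,"ay": 0,"az": 0},
    {"dx": 0,"dy": -0.01,"dz": 0.72,"ax": 0,"ay": 0,"az": 0},
    {"dx": 0,"dy": -0.01,"dz": 0.87,"ax": 0,"ay": 0,"az": 0},
    {"dx": 0,"dy": -0.01,"dz": 0.96,"ax": 0,"ay": 0,"az": 0},
    {"dx": 0,"dy": -0.01,"dz": 0.985,"ax": 0,"ay": 0,"az": 0},
  ],
)

```text
clock: 28.8
position: [0.5791, -0.2205, 0.0114]
orientation: [-3.141, 0.002, 0.066]
wrist_force: [-9.3, 3.4, 19.2]
opening: 0.141
finger_force: 59.9
```

Call:
move_arm(
  moves=[
    {"dx": 0,"dy": 0,"dz": 0,"ax": 0,"ay": 0,"az": 0},
    {"dx": 0,"dy": 0,"dz": 0,"ax": 0,"ay": 0,"az": 0},
    {"dx": 0,"dy": 0,"dz": 0,"ax": 0,"ay": 0,"az": 0},
    {"dx": 0,"dy": 0,"dz": 0,"ax": 0,"ay": 0,"az": 0},
    {"dx": 0,"dy": 0,"dz": -0.1,"ax": 0,"ay": 0,"az": 0},
    {"dx": 0,"dy": 0,"dz": -0.27,"ax": 0,"ay": 0,"az": 0},
    {"dx": 0,"dy": 0,"dz": -0.48,"ax": 0,"ay": 0,"az": 0},
    {"dx": 0,"dy": 0,"dz": -0.7,"ax": 0,"ay": 0,"az": 0},
  ],
  jaw=0.45,
)

```text
clock: 29.6
position: [0.5801, -0.2213, 0.0837]
orientation: [3.142, -0.0, 0.065]
wrist_force: [0.7, -0.5, -0.5]
opening: 0.452
finger_force: 0.0
```

```bash
cat > look.py <<'E'
from h import *
p=camera_params("wrist");im=read_camera("wrist");s=observe();print(s['clock'],s['position'],s['opening'])
m=cv2.inRange(cv2.cvtColor(im,cv2.COLOR_BGR2HSV),(19,110,60),(33,255,255))
n,l,st,_=cv2.connectedComponentsWithStats(m)
for i in range(1,n):
    if st[i,4]>150:
        ys,xs=np.where(l==i);w=ray('',np.c_[xs,ys].astype(float),.038,p).astype(np.float32)
        c,r=cv2.minEnclosingCircle(cv2.convexHull(w));print(np.round(c,4),round(r,4),st[i])
E
python3 look.py
```

```text
29.65 [ 0.58244674 -0.22181416  0.0877002 ] 0.44734512890760036
[ 0.6463 -0.2151] 0.0297 [ 217   83   73   75 3088]
[ 0.5784 -0.2204] 0.0239 [ 227  175   53   50 1445]
[ 0.5146 -0.2266] 0.0159 [240 250  33  29 278]
[ 0.4611 -0.013 ] 0.0378 [  30  264   36   58 1253]
```

Red and black are both seated, with disc sizes matching at plate level. Next is blue.

Call:
move_arm(
  moves=[
    {"dx": 0.01,"dy": -0.1,"dz": 0,"ax": 0,"ay": 0,"az": 0},
    {"dx": 0.02,"dy": -0.21,"dz": 0,"ax": 0,"ay": 0,"az": 0},
    {"dx": 0.02,"dy": -0.32,"dz": 0,"ax": 0,"ay": 0,"az": 0},
    {"dx": 0.03,"dy": -0.43,"dz": 0,"ax": 0,"ay": 0,"az": 0},
    {"dx": 0.04,"dy": -0.54,"dz": 0,"ax": 0,"ay": 0,"az": 0},
    {"dx": 0.05,"dy": -0.65,"dz": 0,"ax": 0,"ay": 0,"az": 0},
    {"dx": 0.05,"dy": -0.76,"dz": 0,"ax": 0,"ay": 0,"az": 0},
    {"dx": 0.06,"dy": -0.871,"dz": 0,"ax": 0,"ay": 0,"az": 0},
  ],
)

```text
clock: 30.45
position: [0.5804, -0.1331, 0.0823]
orientation: [3.142, 0.0, 0.065]
wrist_force: [-0.0, 0.8, 1.0]
opening: 0.444
finger_force: 0.0
```

Call:
move_arm(
  moves=[
    {"dx": 0.01,"dy": -0.11,"dz": 0,"ax": 0,"ay": 0,"az": 0},
    {"dx": 0.02,"dy": -0.21,"dz": 0,"ax": 0,"ay": 0,"az": 0},
    {"dx": 0.02,"dy": -0.32,"dz": 0,"ax": 0,"ay": 0,"az": 0},
    {"dx": 0.03,"dy": -0.43,"dz": 0,"ax": 0,"ay": 0,"az": 0},
    {"dx": 0.04,"dy": -0.54,"dz": 0,"ax": 0,"ay": 0,"az": 0},
    {"dx": 0.05,"dy": -0.65,"dz": 0,"ax": 0,"ay": 0,"az": 0},
    {"dx": 0.05,"dy": -0.76,"dz": 0,"ax": 0,"ay": 0,"az": 0},
    {"dx": 0.06,"dy": -0.871,"dz": 0,"ax": 0,"ay": 0,"az": 0},
  ],
)

```text
clock: 31.25
position: [0.5807, -0.0459, 0.0823]
orientation: [3.142, 0.0, 0.065]
wrist_force: [0.6, -0.1, 0.3]
opening: 0.452
finger_force: 0.0
```

Call:
move_arm(
  moves=[
    {"dx": 0.01,"dy": -0.11,"dz": 0,"ax": 0,"ay": 0,"az": 0},
    {"dx": 0.02,"dy": -0.21,"dz": 0,"ax": 0,"ay": 0,"az": 0},
    {"dx": 0.02,"dy": -0.32,"dz": 0,"ax": 0,"ay": 0,"az": 0},
    {"dx": 0.03,"dy": -0.43,"dz": 0,"ax": 0,"ay": 0,"az": 0},
    {"dx": 0.04,"dy": -0.54,"dz": 0,"ax": 0,"ay": 0,"az": 0},
    {"dx": 0.05,"dy": -0.65,"dz": 0,"ax": 0,"ay": 0,"az": 0},
    {"dx": 0.05,"dy": -0.76,"dz": 0,"ax": 0,"ay": 0,"az": 0},
    {"dx": 0.06,"dy": -0.871,"dz": 0,"ax": 0,"ay": 0,"az": 0},
  ],
)

```text
clock: 32.05
position: [0.581, 0.0415, 0.0823]
orientation: [3.142, 0.0, 0.065]
wrist_force: [0.1, -0.1, -0.5]
opening: 0.449
finger_force: 0.0
```

Call:
move_arm(
  moves=[
    {"dx": 0.01,"dy": -0.11,"dz": 0,"ax": 0,"ay": 0,"az": 0},
    {"dx": 0.02,"dy": -0.21,"dz": 0,"ax": 0,"ay": 0,"az": 0},
    {"dx": 0.02,"dy": -0.32,"dz": 0,"ax": 0,"ay": 0,"az": 0},
    {"dx": 0.03,"dy": -0.43,"dz": 0,"ax": 0,"ay": 0,"az": 0},
    {"dx": 0.04,"dy": -0.54,"dz": 0,"ax": 0,"ay": 0,"az": 0},
    {"dx": 0.05,"dy": -0.65,"dz": 0,"ax": 0,"ay": 0,"az": 0},
    {"dx": 0.05,"dy": -0.76,"dz": 0,"ax": 0,"ay": 0,"az": 0},
    {"dx": 0.06,"dy": -0.871,"dz": 0,"ax": 0,"ay": 0,"az": 0},
  ],
)

```text
clock: 32.85
position: [0.5814, 0.1288, 0.0823]
orientation: [3.142, 0.0, 0.065]
wrist_force: [0.2, -0.3, 0.3]
opening: 0.451
finger_force: 0.0
```

Call:
move_arm(
  moves=[
    {"dx": 0.01,"dy": -0.12,"dz": 0,"ax": 0,"ay": 0,"az": 0},
    {"dx": 0.02,"dy": -0.25,"dz": 0,"ax": 0,"ay": 0,"az": 0},
    {"dx": 0.02,"dy": -0.38,"dz": 0,"ax": 0,"ay": 0,"az": 0},
    {"dx": 0.03,"dy": -0.51,"dz": 0,"ax": 0,"ay": 0,"az": 0},
    {"dx": 0.04,"dy": -0.64,"dz": 0,"ax": 0,"ay": 0,"az": 0},
    {"dx": 0.05,"dy": -0.77,"dz": 0,"ax": 0,"ay": 0,"az": 0},
    {"dx": 0.06,"dy": -0.86,"dz": 0,"ax": 0,"ay": 0,"az": 0},
    {"dx": 0.06,"dy": -0.871,"dz": 0,"ax": 0,"ay": 0,"az": 0},
  ],
)

```text
clock: 33.65
position: [0.5816, 0.2171, 0.0823]
orientation: [-3.141, -0.0, 0.067]
wrist_force: [0.7, 0.3, -0.0]
opening: 0.448
finger_force: 0.0
```

```bash
python3 look.py
```

```text
33.7 [0.58167305 0.21609469 0.08222852] 0.44780570632420497
[0.6895 0.2122] 0.0268 [236  61  70  15 700]
[0.6566 0.2451] 0.0299 [210  71  33  74 378]
[0.6547 0.2187] 0.0254 [ 228   80   63   65 2151]
[0.5812 0.2151] 0.0278 [ 227  169   61   60 1546]
[0.4791 0.0294] 0.0227 [418 288  22  30 390]
```

Call:
move_arm(
  moves=[
    {"dx": 0,"dy": 0.005,"dz": 0.08,"ax": 0,"ay": 0,"az": 0},
    {"dx": 0,"dy": 0.005,"dz": 0.2,"ax": 0,"ay": 0,"az": 0},
    {"dx": 0,"dy": 0.005,"dz": 0.33,"ax": 0,"ay": 0,"az": 0},
    {"dx": 0,"dy": 0.005,"dz": 0.46,"ax": 0,"ay": 0,"az": 0},
    {"dx": 0,"dy": 0.005,"dz": 0.59,"ax": 0,"ay": 0,"az": 0},
    {"dx": 0,"dy": 0.005,"dz": 0.68,"ax": 0,"ay": 0,"az": 0},
    {"dx": 0,"dy": 0.005,"dz": 0.71,"ax": 0,"ay": 0,"az": 0},
    {"dx": 0,"dy": 0.005,"dz": 0.71,"ax": 0,"ay": 0,"az": 0},
  ],
)

```text
clock: 34.5
position: [0.5816, 0.2146, 0.0107]
orientation: [3.141, 0.001, 0.065]
wrist_force: [-0.6, -0.6, 1.1]
opening: 0.456
finger_force: 0.0
```

Call:
move_arm(
  moves=[
    {"dx": 0,"dy": 0,"dz": 0,"ax": 0,"ay": 0,"az": 0},
    {"dx": 0,"dy": 0,"dz": 0,"ax": 0,"ay": 0,"az": 0},
    {"dx": 0,"dy": 0,"dz": 0,"ax": 0,"ay": 0,"az": 0},
    {"dx": 0,"dy": 0,"dz": 0,"ax": 0,"ay": 0,"az": 0},
    {"dx": 0,"dy": 0,"dz": 0,"ax": 0,"ay": 0,"az": 0},
    {"dx": 0,"dy": 0,"dz": 0,"ax": 0,"ay": 0,"az": 0},
    {"dx": 0,"dy": 0,"dz": 0,"ax": 0,"ay": 0,"az": 0},
    {"dx": 0,"dy": 0,"dz": 0,"ax": 0,"ay": 0,"az": 0},
  ],
  jaw=0,
)

```text
clock: 35.3
position: [0.5824, 0.215, 0.0121]
orientation: [-3.141, -0.001, 0.065]
wrist_force: [-0.8, 0.3, 5.2]
opening: 0.141
finger_force: 58.5
```

Call:
move_arm(
  moves=[
    {"dx": 0,"dy": 0,"dz": -0.06,"ax": 0,"ay": 0,"az": 0},
    {"dx": 0,"dy": 0,"dz": -0.18,"ax": 0,"ay": 0,"az": 0},
    {"dx": 0,"dy": 0,"dz": -0.33,"ax": 0,"ay": 0,"az": 0},
    {"dx": 0,"dy": 0,"dz": -0.49,"ax": 0,"ay": 0,"az": 0},
    {"dx": 0,"dy": 0,"dz": -0.65,"ax": 0,"ay": 0,"az": 0},
    {"dx": 0,"dy": 0,"dz": -0.81,"ax": 0,"ay": 0,"az": 0},
    {"dx": 0,"dy": 0,"dz": -0.94,"ax": 0,"ay": 0,"az": 0},
    {"dx": 0,"dy": 0,"dz": -1,"ax": 0,"ay": 0,"az": 0},
  ],
)

```text
clock: 36.1
position: [0.5826, 0.2151, 0.1135]
orientation: [-3.141, -0.002, 0.065]
wrist_force: [0.4, 0.5, -0.6]
opening: 0.144
finger_force: 58.4
```

Call:
move_arm(
  moves=[
    {"dx": -0.02,"dy": 0.1,"dz": 0,"ax": 0,"ay": 0,"az": 0},
    {"dx": -0.05,"dy": 0.21,"dz": 0,"ax": 0,"ay": 0,"az": 0},
    {"dx": -0.07,"dy": 0.32,"dz": 0,"ax": 0,"ay": 0,"az": 0},
    {"dx": -0.1,"dy": 0.43,"dz": 0,"ax": 0,"ay": 0,"az": 0},
    {"dx": -0.12,"dy": 0.54,"dz": 0,"ax": 0,"ay": 0,"az": 0},
    {"dx": -0.15,"dy": 0.65,"dz": 0,"ax": 0,"ay": 0,"az": 0},
    {"dx": -0.17,"dy": 0.76,"dz": 0,"ax": 0,"ay": 0,"az": 0},
    {"dx": -0.197,"dy": 0.873,"dz": 0,"ax": 0,"ay": 0,"az": 0},
  ],
)

```text
clock: 36.9
position: [0.5678, 0.1253, 0.1113]
orientation: [3.142, -0.0, 0.065]
wrist_force: [0.4, 0.8, -0.3]
opening: 0.142
finger_force: 58.4
```

Call:
move_arm(
  moves=[
    {"dx": -0.02,"dy": 0.11,"dz": 0,"ax": 0,"ay": 0,"az": 0},
    {"dx": -0.05,"dy": 0.21,"dz": 0,"ax": 0,"ay": 0,"az": 0},
    {"dx": -0.07,"dy": 0.32,"dz": 0,"ax": 0,"ay": 0,"az": 0},
    {"dx": -0.1,"dy": 0.43,"dz": 0,"ax": 0,"ay": 0,"az": 0},
    {"dx": -0.12,"dy": 0.54,"dz": 0,"ax": 0,"ay": 0,"az": 0},
    {"dx": -0.15,"dy": 0.65,"dz": 0,"ax": 0,"ay": 0,"az": 0},
    {"dx": -0.17,"dy": 0.76,"dz": 0,"ax": 0,"ay": 0,"az": 0},
    {"dx": -0.197,"dy": 0.873,"dz": 0,"ax": 0,"ay": 0,"az": 0},
  ],
)

```text
clock: 37.7
position: [0.5538, 0.0369, 0.1113]
orientation: [3.142, -0.0, 0.065]
wrist_force: [-0.1, -0.1, -0.9]
opening: 0.144
finger_force: 58.4
```

Call:
move_arm(
  moves=[
    {"dx": -0.02,"dy": 0.11,"dz": 0,"ax": 0,"ay": 0,"az": 0},
    {"dx": -0.05,"dy": 0.21,"dz": 0,"ax": 0,"ay": 0,"az": 0},
    {"dx": -0.07,"dy": 0.32,"dz": 0,"ax": 0,"ay": 0,"az": 0},
    {"dx": -0.1,"dy": 0.43,"dz": 0,"ax": 0,"ay": 0,"az": 0},
    {"dx": -0.12,"dy": 0.54,"dz": 0,"ax": 0,"ay": 0,"az": 0},
    {"dx": -0.15,"dy": 0.65,"dz": 0,"ax": 0,"ay": 0,"az": 0},
    {"dx": -0.17,"dy": 0.76,"dz": 0,"ax": 0,"ay": 0,"az": 0},
    {"dx": -0.197,"dy": 0.873,"dz": 0,"ax": 0,"ay": 0,"az": 0},
  ],
)

```text
clock: 38.5
position: [0.5398, -0.0514, 0.1113]
orientation: [3.142, -0.0, 0.065]
wrist_force: [-0.4, 0.7, -0.5]
opening: 0.142
finger_force: 58.4
```

Call:
move_arm(
  moves=[
    {"dx": -0.02,"dy": 0.11,"dz": 0,"ax": 0,"ay": 0,"az": 0},
    {"dx": -0.05,"dy": 0.21,"dz": 0,"ax": 0,"ay": 0,"az": 0},
    {"dx": -0.07,"dy": 0.32,"dz": 0,"ax": 0,"ay": 0,"az": 0},
    {"dx": -0.1,"dy": 0.43,"dz": 0,"ax": 0,"ay": 0,"az": 0},
    {"dx": -0.12,"dy": 0.54,"dz": 0,"ax": 0,"ay": 0,"az": 0},
    {"dx": -0.15,"dy": 0.65,"dz": 0,"ax": 0,"ay": 0,"az": 0},
    {"dx": -0.17,"dy": 0.76,"dz": 0,"ax": 0,"ay": 0,"az": 0},
    {"dx": -0.197,"dy": 0.873,"dz": 0,"ax": 0,"ay": 0,"az": 0},
  ],
)

```text
clock: 39.3
position: [0.5258, -0.1398, 0.1113]
orientation: [3.142, -0.0, 0.065]
wrist_force: [0.3, 0.7, -0.9]
opening: 0.141
finger_force: 58.4
```

Call:
move_arm(
  moves=[
    {"dx": -0.02,"dy": 0.12,"dz": 0,"ax": 0,"ay": 0,"az": 0},
    {"dx": -0.05,"dy": 0.25,"dz": 0,"ax": 0,"ay": 0,"az": 0},
    {"dx": -0.08,"dy": 0.38,"dz": 0,"ax": 0,"ay": 0,"az": 0},
    {"dx": -0.11,"dy": 0.51,"dz": 0,"ax": 0,"ay": 0,"az": 0},
    {"dx": -0.14,"dy": 0.64,"dz": 0,"ax": 0,"ay": 0,"az": 0},
    {"dx": -0.17,"dy": 0.77,"dz": 0,"ax": 0,"ay": 0,"az": 0},
    {"dx": -0.19,"dy": 0.86,"dz": 0,"ax": 0,"ay": 0,"az": 0},
    {"dx": -0.197,"dy": 0.873,"dz": 0,"ax": 0,"ay": 0,"az": 0},
  ],
)

```text
clock: 40.1
position: [0.5115, -0.229, 0.1112]
orientation: [3.141, 0.0, 0.063]
wrist_force: [0.4, 0.6, -0.3]
opening: 0.144
finger_force: 58.4
```

Call:
move_arm(
  moves=[
    {"dx": 0,"dy": -0.005,"dz": 0.08,"ax": 0,"ay": 0,"az": 0},
    {"dx": 0,"dy": -0.005,"dz": 0.22,"ax": 0,"ay": 0,"az": 0},
    {"dx": 0,"dy": -0.005,"dz": 0.38,"ax": 0,"ay": 0,"az": 0},
    {"dx": 0,"dy": -0.005,"dz": 0.55,"ax": 0,"ay": 0,"az": 0},
    {"dx": 0,"dy": -0.005,"dz": 0.72,"ax": 0,"ay": 0,"az": 0},
    {"dx": 0,"dy": -0.005,"dz": 0.87,"ax": 0,"ay": 0,"az": 0},
    {"dx": 0,"dy": -0.005,"dz": 0.96,"ax": 0,"ay": 0,"az": 0},
    {"dx": 0,"dy": -0.005,"dz": 0.985,"ax": 0,"ay": 0,"az": 0},
  ],
)

```text
clock: 40.9
position: [0.5107, -0.2255, 0.0119]
orientation: [-3.14, 0.003, 0.066]
wrist_force: [-10.5, 4.5, 28.0]
opening: 0.144
finger_force: 60.7
```

Call:
move_arm(
  moves=[
    {"dx": 0,"dy": 0,"dz": 0,"ax": 0,"ay": 0,"az": 0},
    {"dx": 0,"dy": 0,"dz": 0,"ax": 0,"ay": 0,"az": 0},
    {"dx": 0,"dy": 0,"dz": 0,"ax": 0,"ay": 0,"az": 0},
    {"dx": 0,"dy": 0,"dz": 0,"ax": 0,"ay": 0,"az": 0},
    {"dx": 0,"dy": 0,"dz": -0.1,"ax": 0,"ay": 0,"az": 0},
    {"dx": 0,"dy": 0,"dz": -0.27,"ax": 0,"ay": 0,"az": 0},
    {"dx": 0,"dy": 0,"dz": -0.48,"ax": 0,"ay": 0,"az": 0},
    {"dx": 0,"dy": 0,"dz": -0.7,"ax": 0,"ay": 0,"az": 0},
  ],
  jaw=0.45,
)

```text
clock: 41.7
position: [0.5118, -0.2267, 0.0841]
orientation: [-3.142, -0.0, 0.065]
wrist_force: [-0.4, -0.6, -0.2]
opening: 0.451
finger_force: 0.0
```

```bash
python3 look.py
```

```text
41.75 [ 0.51396749 -0.22735624  0.08779626] 0.4499286425671323
[ 0.646  -0.2153] 0.0296 [ 213    0   78   71 3125]
[ 0.5784 -0.2199] 0.0238 [ 223   91   59   59 2206]
[ 0.5106 -0.2252] 0.0279 [ 222  169   62   60 1908]
[ 0.4542 -0.0143] 0.0352 [  12  209   40   62 1470]
[ 0.4467 -0.2319] 0.0159 [240 249  33  29 271]
```

Call:
move_arm(
  moves=[
    {"dx": 0.04,"dy": -0.1,"dz": 0,"ax": 0,"ay": 0,"az": 0},
    {"dx": 0.08,"dy": -0.21,"dz": 0,"ax": 0,"ay": 0,"az": 0},
    {"dx": 0.13,"dy": -0.32,"dz": 0,"ax": 0,"ay": 0,"az": 0},
    {"dx": 0.17,"dy": -0.43,"dz": 0,"ax": 0,"ay": 0,"az": 0},
    {"dx": 0.21,"dy": -0.54,"dz": 0,"ax": 0,"ay": 0,"az": 0},
    {"dx": 0.26,"dy": -0.65,"dz": 0,"ax": 0,"ay": 0,"az": 0},
    {"dx": 0.3,"dy": -0.76,"dz": 0,"ax": 0,"ay": 0,"az": 0},
    {"dx": 0.343,"dy": -0.871,"dz": 0,"ax": 0,"ay": 0,"az": 0},
  ],
)

```text
clock: 42.55
position: [0.5407, -0.1366, 0.0827]
orientation: [-3.142, 0.0, 0.065]
wrist_force: [-0.6, -0.3, -0.6]
opening: 0.452
finger_force: 0.0
```

Call:
move_arm(
  moves=[
    {"dx": 0.04,"dy": -0.11,"dz": 0,"ax": 0,"ay": 0,"az": 0},
    {"dx": 0.08,"dy": -0.21,"dz": 0,"ax": 0,"ay": 0,"az": 0},
    {"dx": 0.13,"dy": -0.32,"dz": 0,"ax": 0,"ay": 0,"az": 0},
    {"dx": 0.17,"dy": -0.43,"dz": 0,"ax": 0,"ay": 0,"az": 0},
    {"dx": 0.21,"dy": -0.54,"dz": 0,"ax": 0,"ay": 0,"az": 0},
    {"dx": 0.26,"dy": -0.65,"dz": 0,"ax": 0,"ay": 0,"az": 0},
    {"dx": 0.3,"dy": -0.76,"dz": 0,"ax": 0,"ay": 0,"az": 0},
    {"dx": 0.343,"dy": -0.871,"dz": 0,"ax": 0,"ay": 0,"az": 0},
  ],
)

```text
clock: 43.35
position: [0.5693, -0.0476, 0.0828]
orientation: [3.142, -0.0, 0.065]
wrist_force: [0.7, 0.6, 0.5]
opening: 0.448
finger_force: 0.0
```

Call:
move_arm(
  moves=[
    {"dx": 0.04,"dy": -0.11,"dz": 0,"ax": 0,"ay": 0,"az": 0},
    {"dx": 0.08,"dy": -0.21,"dz": 0,"ax": 0,"ay": 0,"az": 0},
    {"dx": 0.13,"dy": -0.32,"dz": 0,"ax": 0,"ay": 0,"az": 0},
    {"dx": 0.17,"dy": -0.43,"dz": 0,"ax": 0,"ay": 0,"az": 0},
    {"dx": 0.21,"dy": -0.54,"dz": 0,"ax": 0,"ay": 0,"az": 0},
    {"dx": 0.26,"dy": -0.65,"dz": 0,"ax": 0,"ay": 0,"az": 0},
    {"dx": 0.3,"dy": -0.76,"dz": 0,"ax": 0,"ay": 0,"az": 0},
    {"dx": 0.343,"dy": -0.871,"dz": 0,"ax": 0,"ay": 0,"az": 0},
  ],
)

```text
clock: 44.15
position: [0.5979, 0.0416, 0.0828]
orientation: [3.142, 0.0, 0.065]
wrist_force: [0.4, -0.1, -0.5]
opening: 0.45
finger_force: 0.0
```

Call:
move_arm(
  moves=[
    {"dx": 0.04,"dy": -0.11,"dz": 0,"ax": 0,"ay": 0,"az": 0},
    {"dx": 0.08,"dy": -0.21,"dz": 0,"ax": 0,"ay": 0,"az": 0},
    {"dx": 0.13,"dy": -0.32,"dz": 0,"ax": 0,"ay": 0,"az": 0},
    {"dx": 0.17,"dy": -0.43,"dz": 0,"ax": 0,"ay": 0,"az": 0},
    {"dx": 0.21,"dy": -0.54,"dz": 0,"ax": 0,"ay": 0,"az": 0},
    {"dx": 0.26,"dy": -0.65,"dz": 0,"ax": 0,"ay": 0,"az": 0},
    {"dx": 0.3,"dy": -0.76,"dz": 0,"ax": 0,"ay": 0,"az": 0},
    {"dx": 0.343,"dy": -0.871,"dz": 0,"ax": 0,"ay": 0,"az": 0},
  ],
)

```text
clock: 44.95
position: [0.6264, 0.1307, 0.0828]
orientation: [3.142, 0.0, 0.065]
wrist_force: [0.1, -0.3, -1.2]
opening: 0.454
finger_force: 0.0
```

Call:
move_arm(
  moves=[
    {"dx": 0.05,"dy": -0.12,"dz": 0,"ax": 0,"ay": 0,"az": 0},
    {"dx": 0.1,"dy": -0.25,"dz": 0,"ax": 0,"ay": 0,"az": 0},
    {"dx": 0.15,"dy": -0.38,"dz": 0,"ax": 0,"ay": 0,"az": 0},
    {"dx": 0.2,"dy": -0.51,"dz": 0,"ax": 0,"ay": 0,"az": 0},
    {"dx": 0.25,"dy": -0.64,"dz": 0,"ax": 0,"ay": 0,"az": 0},
    {"dx": 0.3,"dy": -0.77,"dz": 0,"ax": 0,"ay": 0,"az": 0},
    {"dx": 0.34,"dy": -0.86,"dz": 0,"ax": 0,"ay": 0,"az": 0},
    {"dx": 0.343,"dy": -0.871,"dz": 0,"ax": 0,"ay": 0,"az": 0},
  ],
)

```text
clock: 45.75
position: [0.6548, 0.221, 0.0827]
orientation: [-3.141, -0.0, 0.067]
wrist_force: [-0.4, -0.4, -0.9]
opening: 0.451
finger_force: 0.0
```

```bash
python3 look.py
```

```text
45.8 [0.65470654 0.21991536 0.08263304] 0.4459313950295793
[0.6949 0.2297] 0.0109 [235 148  26  14 202]
[0.6549 0.2187] 0.0256 [ 229  171   58   55 1566]
```

Call:
move_arm(
  moves=[
    {"dx": 0,"dy": 0.005,"dz": 0.08,"ax": 0,"ay": 0,"az": 0},
    {"dx": 0,"dy": 0.005,"dz": 0.2,"ax": 0,"ay": 0,"az": 0},
    {"dx": 0,"dy": 0.005,"dz": 0.33,"ax": 0,"ay": 0,"az": 0},
    {"dx": 0,"dy": 0.005,"dz": 0.46,"ax": 0,"ay": 0,"az": 0},
    {"dx": 0,"dy": 0.005,"dz": 0.59,"ax": 0,"ay": 0,"az": 0},
    {"dx": 0,"dy": 0.005,"dz": 0.68,"ax": 0,"ay": 0,"az": 0},
    {"dx": 0,"dy": 0.005,"dz": 0.71,"ax": 0,"ay": 0,"az": 0},
    {"dx": 0,"dy": 0.005,"dz": 0.71,"ax": 0,"ay": 0,"az": 0},
  ],
)

```text
clock: 46.6
position: [0.6545, 0.2184, 0.0112]
orientation: [3.141, 0.001, 0.065]
wrist_force: [0.2, 0.4, -0.1]
opening: 0.451
finger_force: 0.0
```

Call:
move_arm(
  moves=[
    {"dx": 0,"dy": 0,"dz": 0,"ax": 0,"ay": 0,"az": 0},
    {"dx": 0,"dy": 0,"dz": 0,"ax": 0,"ay": 0,"az": 0},
    {"dx": 0,"dy": 0,"dz": 0,"ax": 0,"ay": 0,"az": 0},
    {"dx": 0,"dy": 0,"dz": 0,"ax": 0,"ay": 0,"az": 0},
    {"dx": 0,"dy": 0,"dz": 0,"ax": 0,"ay": 0,"az": 0},
    {"dx": 0,"dy": 0,"dz": 0,"ax": 0,"ay": 0,"az": 0},
    {"dx": 0,"dy": 0,"dz": 0,"ax": 0,"ay": 0,"az": 0},
    {"dx": 0,"dy": 0,"dz": 0,"ax": 0,"ay": 0,"az": 0},
  ],
  jaw=0,
)

```text
clock: 47.4
position: [0.6553, 0.2187, 0.0126]
orientation: [-3.141, -0.001, 0.065]
wrist_force: [0.1, -0.1, 6.0]
opening: 0.143
finger_force: 58.6
```

Call:
move_arm(
  moves=[
    {"dx": 0,"dy": 0,"dz": -0.06,"ax": 0,"ay": 0,"az": 0},
    {"dx": 0,"dy": 0,"dz": -0.18,"ax": 0,"ay": 0,"az": 0},
    {"dx": 0,"dy": 0,"dz": -0.33,"ax": 0,"ay": 0,"az": 0},
    {"dx": 0,"dy": 0,"dz": -0.49,"ax": 0,"ay": 0,"az": 0},
    {"dx": 0,"dy": 0,"dz": -0.65,"ax": 0,"ay": 0,"az": 0},
    {"dx": 0,"dy": 0,"dz": -0.81,"ax": 0,"ay": 0,"az": 0},
    {"dx": 0,"dy": 0,"dz": -0.94,"ax": 0,"ay": 0,"az": 0},
    {"dx": 0,"dy": 0,"dz": -1,"ax": 0,"ay": 0,"az": 0},
  ],
)

```text
clock: 48.2
position: [0.6555, 0.2188, 0.1139]
orientation: [-3.141, -0.002, 0.065]
wrist_force: [0.0, 0.4, -0.4]
opening: 0.144
finger_force: 58.4
```

Call:
move_arm(
  moves=[
    {"dx": -0.06,"dy": 0.1,"dz": 0,"ax": 0,"ay": 0,"az": 0},
    {"dx": -0.12,"dy": 0.21,"dz": 0,"ax": 0,"ay": 0,"az": 0},
    {"dx": -0.18,"dy": 0.32,"dz": 0,"ax": 0,"ay": 0,"az": 0},
    {"dx": -0.24,"dy": 0.43,"dz": 0,"ax": 0,"ay": 0,"az": 0},
    {"dx": -0.3,"dy": 0.54,"dz": 0,"ax": 0,"ay": 0,"az": 0},
    {"dx": -0.36,"dy": 0.65,"dz": 0,"ax": 0,"ay": 0,"az": 0},
    {"dx": -0.42,"dy": 0.76,"dz": 0,"ax": 0,"ay": 0,"az": 0},
    {"dx": -0.479,"dy": 0.874,"dz": 0,"ax": 0,"ay": 0,"az": 0},
  ],
)

```text
clock: 49.0
position: [0.6122, 0.1271, 0.1118]
orientation: [3.142, -0.0, 0.065]
wrist_force: [-0.4, 0.4, -0.1]
opening: 0.144
finger_force: 58.4
```

Call:
move_arm(
  moves=[
    {"dx": -0.06,"dy": 0.11,"dz": 0,"ax": 0,"ay": 0,"az": 0},
    {"dx": -0.12,"dy": 0.21,"dz": 0,"ax": 0,"ay": 0,"az": 0},
    {"dx": -0.18,"dy": 0.32,"dz": 0,"ax": 0,"ay": 0,"az": 0},
    {"dx": -0.24,"dy": 0.43,"dz": 0,"ax": 0,"ay": 0,"az": 0},
    {"dx": -0.3,"dy": 0.54,"dz": 0,"ax": 0,"ay": 0,"az": 0},
    {"dx": -0.36,"dy": 0.65,"dz": 0,"ax": 0,"ay": 0,"az": 0},
    {"dx": -0.42,"dy": 0.76,"dz": 0,"ax": 0,"ay": 0,"az": 0},
    {"dx": -0.479,"dy": 0.874,"dz": 0,"ax": 0,"ay": 0,"az": 0},
  ],
)

```text
clock: 49.8
position: [0.5701, 0.0368, 0.1118]
orientation: [-3.142, -0.0, 0.065]
wrist_force: [0.4, 0.2, -0.7]
opening: 0.139
finger_force: 58.4
```

Call:
move_arm(
  moves=[
    {"dx": -0.06,"dy": 0.11,"dz": 0,"ax": 0,"ay": 0,"az": 0},
    {"dx": -0.12,"dy": 0.21,"dz": 0,"ax": 0,"ay": 0,"az": 0},
    {"dx": -0.18,"dy": 0.32,"dz": 0,"ax": 0,"ay": 0,"az": 0},
    {"dx": -0.24,"dy": 0.43,"dz": 0,"ax": 0,"ay": 0,"az": 0},
    {"dx": -0.3,"dy": 0.54,"dz": 0,"ax": 0,"ay": 0,"az": 0},
    {"dx": -0.36,"dy": 0.65,"dz": 0,"ax": 0,"ay": 0,"az": 0},
    {"dx": -0.42,"dy": 0.76,"dz": 0,"ax": 0,"ay": 0,"az": 0},
    {"dx": -0.479,"dy": 0.874,"dz": 0,"ax": 0,"ay": 0,"az": 0},
  ],
)

```text
clock: 50.6
position: [0.5279, -0.0535, 0.1118]
orientation: [3.142, -0.0, 0.065]
wrist_force: [0.3, -0.1, -0.0]
opening: 0.139
finger_force: 58.4
```

Call:
move_arm(
  moves=[
    {"dx": -0.06,"dy": 0.11,"dz": 0,"ax": 0,"ay": 0,"az": 0},
    {"dx": -0.12,"dy": 0.21,"dz": 0,"ax": 0,"ay": 0,"az": 0},
    {"dx": -0.18,"dy": 0.32,"dz": 0,"ax": 0,"ay": 0,"az": 0},
    {"dx": -0.24,"dy": 0.43,"dz": 0,"ax": 0,"ay": 0,"az": 0},
    {"dx": -0.3,"dy": 0.54,"dz": 0,"ax": 0,"ay": 0,"az": 0},
    {"dx": -0.36,"dy": 0.65,"dz": 0,"ax": 0,"ay": 0,"az": 0},
    {"dx": -0.42,"dy": 0.76,"dz": 0,"ax": 0,"ay": 0,"az": 0},
    {"dx": -0.479,"dy": 0.874,"dz": 0,"ax": 0,"ay": 0,"az": 0},
  ],
)

```text
clock: 51.4
position: [0.4858, -0.1438, 0.1118]
orientation: [3.142, 0.0, 0.065]
wrist_force: [0.4, -0.9, 0.4]
opening: 0.145
finger_force: 58.4
```

Call:
move_arm(
  moves=[
    {"dx": -0.07,"dy": 0.12,"dz": 0,"ax": 0,"ay": 0,"az": 0},
    {"dx": -0.14,"dy": 0.25,"dz": 0,"ax": 0,"ay": 0,"az": 0},
    {"dx": -0.21,"dy": 0.38,"dz": 0,"ax": 0,"ay": 0,"az": 0},
    {"dx": -0.28,"dy": 0.51,"dz": 0,"ax": 0,"ay": 0,"az": 0},
    {"dx": -0.35,"dy": 0.64,"dz": 0,"ax": 0,"ay": 0,"az": 0},
    {"dx": -0.42,"dy": 0.77,"dz": 0,"ax": 0,"ay": 0,"az": 0},
    {"dx": -0.47,"dy": 0.86,"dz": 0,"ax": 0,"ay": 0,"az": 0},
    {"dx": -0.479,"dy": 0.874,"dz": 0,"ax": 0,"ay": 0,"az": 0},
  ],
)

```text
clock: 52.2
position: [0.4433, -0.2348, 0.1117]
orientation: [3.141, 0.0, 0.063]
wrist_force: [0.1, -0.3, 0.4]
opening: 0.143
finger_force: 58.4
```

Call:
move_arm(
  moves=[
    {"dx": 0.005,"dy": -0.01,"dz": 0.08,"ax": 0,"ay": 0,"az": 0},
    {"dx": 0.005,"dy": -0.01,"dz": 0.22,"ax": 0,"ay": 0,"az": 0},
    {"dx": 0.005,"dy": -0.01,"dz": 0.38,"ax": 0,"ay": 0,"az": 0},
    {"dx": 0.005,"dy": -0.01,"dz": 0.55,"ax": 0,"ay": 0,"az": 0},
    {"dx": 0.005,"dy": -0.01,"dz": 0.72,"ax": 0,"ay": 0,"az": 0},
    {"dx": 0.005,"dy": -0.01,"dz": 0.87,"ax": 0,"ay": 0,"az": 0},
    {"dx": 0.005,"dy": -0.01,"dz": 0.96,"ax": 0,"ay": 0,"az": 0},
    {"dx": 0.005,"dy": -0.01,"dz": 0.98,"ax": 0,"ay": 0,"az": 0},
  ],
)

```text
clock: 53.0
position: [0.4442, -0.2311, 0.0127]
orientation: [-3.14, 0.001, 0.066]
wrist_force: [-0.0, -1.1, -0.0]
opening: 0.142
finger_force: 58.4
```

Call:
move_arm(
  moves=[
    {"dx": 0,"dy": 0,"dz": 0.003,"ax": 0,"ay": 0,"az": 0},
    {"dx": 0,"dy": 0,"dz": 0.006,"ax": 0,"ay": 0,"az": 0},
    {"dx": 0,"dy": 0,"dz": 0.009,"ax": 0,"ay": 0,"az": 0},
    {"dx": 0,"dy": 0,"dz": 0.012,"ax": 0,"ay": 0,"az": 0},
    {"dx": 0,"dy": 0,"dz": 0.012,"ax": 0,"ay": 0,"az": 0},
    {"dx": 0,"dy": 0,"dz": 0.012,"ax": 0,"ay": 0,"az": 0},
    {"dx": 0,"dy": 0,"dz": 0.012,"ax": 0,"ay": 0,"az": 0},
    {"dx": 0,"dy": 0,"dz": 0.012,"ax": 0,"ay": 0,"az": 0},
  ],
)

```text
clock: 53.8
position: [0.4446, -0.2322, 0.0126]
orientation: [3.142, -0.0, 0.065]
wrist_force: [-0.1, 0.3, 0.2]
opening: 0.142
finger_force: 58.4
```

Call:
move_arm(
  moves=[
    {"dx": 0,"dy": 0,"dz": 0,"ax": 0,"ay": 0,"az": 0},
    {"dx": 0,"dy": 0,"dz": 0,"ax": 0,"ay": 0,"az": 0},
    {"dx": 0,"dy": 0,"dz": 0,"ax": 0,"ay": 0,"az": 0},
    {"dx": 0,"dy": 0,"dz": 0,"ax": 0,"ay": 0,"az": 0},
    {"dx": 0,"dy": 0,"dz": -0.1,"ax": 0,"ay": 0,"az": 0},
    {"dx": 0,"dy": 0,"dz": -0.27,"ax": 0,"ay": 0,"az": 0},
    {"dx": 0,"dy": 0,"dz": -0.48,"ax": 0,"ay": 0,"az": 0},
    {"dx": 0,"dy": 0,"dz": -0.7,"ax": 0,"ay": 0,"az": 0},
  ],
  jaw=0.45,
)

```text
clock: 54.6
position: [0.4444, -0.232, 0.0839]
orientation: [-3.141, 0.0, 0.065]
wrist_force: [0.5, -0.2, -0.1]
opening: 0.449
finger_force: 0.0
```

Call:
move_arm(
  moves=[
    {"dx": 0,"dy": -0.1,"dz": -0.12,"ax": 0,"ay": 0,"az": 0},
    {"dx": 0,"dy": -0.22,"dz": -0.25,"ax": 0,"ay": 0,"az": 0},
    {"dx": 0,"dy": -0.35,"dz": -0.38,"ax": 0,"ay": 0,"az": 0},
    {"dx": 0,"dy": -0.5,"dz": -0.5,"ax": 0,"ay": 0,"az": 0},
    {"dx": 0,"dy": -0.65,"dz": -0.6,"ax": 0,"ay": 0,"az": 0},
    {"dx": 0,"dy": -0.8,"dz": -0.7,"ax": 0,"ay": 0,"az": 0},
    {"dx": 0,"dy": -0.95,"dz": -0.8,"ax": 0,"ay": 0,"az": 0},
    {"dx": 0,"dy": -1,"dz": -0.8,"ax": 0,"ay": 0,"az": 0},
  ],
)

```text
clock: 55.4
position: [0.4389, -0.1304, 0.164]
orientation: [3.141, -0.002, 0.067]
wrist_force: [0.2, 0.5, -0.4]
opening: 0.451
finger_force: 0.0
```

```bash
python3 look.py; python3 - <<'E'
from h import *
w=read_camera("wrist");b=read_camera("scene")
cv2.imwrite("pics/fin.png",np.hstack([cv2.resize(w[:,230:],(350,477)),cv2.resize(b[220:370,110:270],(440,477))]))
E
```

```text
55.45 [ 0.43851047 -0.13043813  0.16322942] 0.4478812020982075
[0.5505 0.1596] 0.0658 [  0   0  17 124 497]
[ 0.6284 -0.2165] 0.0221 [331   0  44  14 375]
[ 0.5781 -0.2197] 0.0236 [ 327   30   45   48 1207]
[ 0.5105 -0.2247] 0.0276 [ 320   95   49   50 1279]
[ 0.4467 -0.0006] 0.0322 [ 131  136   26   54 1053]
[ 0.4441 -0.2312] 0.0253 [320 157  43  42 953]
```

View pics/fin.png

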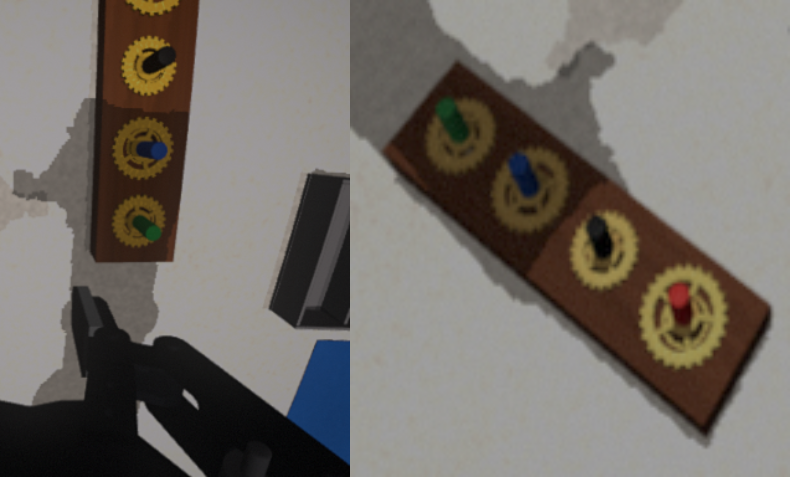

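All four wheels are upright and flat in the dark rack: green, blue, black, red from near to far. The arm is clear of everything.

```bash
python3 -c "
from rig import *
print(job_done())"
```

```text
the job is handed in; nothing more can be done
None
```

All four wheels are on the assembly rack in reverse order (near to far: green, blue, black, red), upright, flat and released, and I handed the job in at about 55.5 s of the 96 s allowed.

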